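Build a burger on the sliding plate and park it under the fly guard

TASK

Squeeze the red release lever and slide the plate carrier out from under the fly guard to the blue notch, let it latch there, and build the burger in a neat centred stack on the plate: bun base at the bottom, then every filling there is, in any order, the seeded bun top last, dome up. Then squeeze the lever again, slide the loaded plate back to the green notch under the guard and let go so that it latches, the stack still standing neatly in the middle. Leave the canister, tumbler, toothpick dispenser and yellow scraper at the back where they are.

Things in the scene. Friction and masses are not known exactly. Their poses are not given: they have to be found in the camera images.
- carrier (a joint): Sliding plate carrier, m along the stand's +y (about the robot's left): 0 in the green notch (plate under the fly guard), 0.095 in the unmarked middle notch, 0.190 in the blue notch (plate in the open); 2 mm of play in a notch. Locked in a notch unless the lever is squeezed; then it slides with 1.5 N of friction between stops at -0.01 and 0.20
- lever (a joint): Red release lever, m of squeeze: 0 let go, 0.0125 fully squeezed; past 0.0105 the pawl is clear of the notches. Springs back with 5 N (let go) to 9 N (fully squeezed). Let go between notches it stays near 0.010 until the carrier reaches the next notch, where it snaps in
- handle (a point): Black fixed grip of the carrier: upright tab 8 mm thick (along the stand's x), 44 mm wide (y), from 22 to 90 mm above the ledge, on the robot's side of the plate, 121 mm from the plate's centre and moving with it. The point is mid-thickness, 15 mm below its top. Axes: x away from the robot, y along the slide, z up
- lever_pad (a point): Red squeeze lever: tab like the black grip (38 to 90 mm above the ledge), 28 mm nearer the robot, moving with the carrier; 36 mm over both tabs let go, 24 mm squeezed. Pinch both from above, closing along the stand's x: the lever goes towards the black grip. The point is mid-thickness, 15 mm below its top. The notched rack (top 36 mm above the ledge) lies below it
- plate (a point): Round white plate, 110 mm across, flat, fixed on the carrier, its top 34 mm above the ledge; the point is the centre of its top. x points away from the robot, y along the slide, z up
- stand: Burger stand, fixed: wooden base 255 mm deep, 370 mm long, 12 mm thick; origin under the plate's line of travel, half-way along; x away from the robot, y along the slide. A clear plastic fly guard (roof 165 to 170 mm above the ledge, walls at the back and outer end, open to the robot) covers x -50 to 75 mm, y -180 to -15 mm
- green_notch (a point): Green-marked notch of the rack, at the rack's top (36 mm above the ledge): the carrier's place under the fly guard
- blue_notch (a point): Blue-marked notch of the rack, at the rack's top: the carrier's place for loading, in the open
- board: Pale wooden board lying fixed on the ledge, 240 mm (its x) by 330 mm (its y), 12 mm thick; origin centre of the underside. The burger parts lie on it at the start
- bun_base_c (a point): Bottom half of a bun, golden brown with a pale top: rigid flat disc 62 mm across and 20 mm thick. The point is its centre, half-way up; z is its axis
- patty_a_c (a point): Dark brown patty (a filling, sometimes absent): rigid flat disc 60 mm across and 16 mm thick. The point is its centre, half-way up; z is its axis
- patty_b_c (a point): Second dark brown patty (a filling, sometimes absent): rigid flat disc 60 mm across and 16 mm thick. The point is its centre, half-way up; z is its axis
- beetroot_c (a point): Purple beetroot slice (a filling, sometimes absent): rigid flat disc 60 mm across and 14 mm thick. The point is its centre, half-way up; z is its axis
- haloumi_c (a point): Pale yellow haloumi slab with two brown grill stripes (a filling, sometimes absent): rigid flat disc 60 mm across and 14 mm thick. The point is its centre, half-way up; z is its axis
- bun_top_c (a point): Top half of a bun, brown with seeds: 62 mm across, straight side 18 mm high, then a low dome to 28 mm. The point is on its axis 9 mm above its flat underside; z is its axis, up when the dome is up
- canister: Lidded stainless canister, 90 mm across, 130 mm high, standing at the back of the ledge; leave alone
- tumbler: Glass tumbler, 68 mm across, 85 mm high, at the back; leave alone
- dispenser: Clear toothpick dispenser with a white push knob, 60 mm across, 93 mm high, at the back; leave alone
- scraper: Yellow pot scraper, 85 by 110 by 10 mm, lying at the back; leave alone

How it is judged:
By the outcome, as a careful person would: the job done as asked, in the order asked, and still so for the second after the job is handed in, with the robot touching nothing.
Of patty_a, patty_b, beetroot, haloumi only 3 to 4 are there at a start; the rules pass over those that are not, and their reading is None.
At some moment in a run one of bun_base, patty_a, patty_b, beetroot, haloumi, bun_top may be knocked a few centimetres aside while the robot is not near it.
Once in a run the grip may slacken for a moment while it holds something.
It also fails if it takes over 210 s, if anything falls off the work surface, if the arm or the gripper's body presses on something with over 40 N, if the wrist force passes 120 N, or if a joint passes its speed limit or range.

ROBOT

A 7-joint arm with a two-finger parallel gripper is mounted at the origin on the work surface. World frame = base frame: x ahead of the robot, y to its left, z up, the work surface at z = 0. Lengths are in mm, angles in degrees, forces in N, time in s.
With the tool pointing down it reaches from about 425 to 1025 mm from the base axis. Payload 9.4 kg.
Tool frame: the origin (TCP) lies at the very end of the fingers, on their centre line; the grasp point (between the pads) lies 19 mm behind it; z points along the fingers, y is the line along which they close (so a half turn about z gives the same grasp; the last joint's range is limited). The gripper opens to 93 mm and grips with 3 to 60 N. Pads are 15 mm wide; open, the fingers measure 128 mm over their backs; the gripper's body (75 mm by 188 mm) begins 65 mm behind the grasp point.
Start: joints at [67.454, 34.337, -0.143, 91.639, 0.103, 54.024, -4.572], TCP at [225.847, -688.925, 218.618] pointing down, gripper open.
Joint ranges: [-147.43, 147.43], [-19.82, 112.94], [-74.19, 73.91], [6.32, 146.72], [-59.91, 239.91], [6.04, 106.73], [-150.56, 150.56]. Speed limits (degrees/s): [127.2, 127.2, 172.46, 172.46, 180, 180, 180].

INTERFACE

Orientations are given as a 3x3 rotation matrix whose columns are the frame's x, y, z axes.
In Python, from cell import robot, read_camera, calibration gives the robot as it stands. The module is installed in compiled form; this text tells all that it offers.
- The arm moves only by the tool arm_command, never from a script. Its argument "commands" is a list that holds one entry, the list of rows, each a list of 7 numbers: the shift along the tool's x, y, z in mm, then the turn, a rotation vector about the tool's x, y, z in degrees, then the closure in counts, from 0 (fully open) to 255 (shut). In form: [[[x, y, z, ax, ay, az, grip], ...]]. A call has exactly 8 rows; each row is the pose to reach, as a shift and turn from the pose commanded when the call began, along the tool's axes at that moment; what a row does not reach only later rows make up. A row lasts 1/8 s, in which the tool goes at most 62.5 mm and 10.7 degrees, less where a joint would pass 70% of its speed; a pose out of reach is approached as far as the arm can. A call with a gripper value outside its range is refused whole. The fingers move at their own pace and stop on an object; the grip force is fixed at half the most. Time passes only in rows, so rows that repeat a pose let the fingers close, or fill a call up. It gives the time, the measured TCP pose, the force and the opening at its end, in the units of the state.
- robot.read_state(): the state, without advancing time (a new reading comes with each control period).
- read_camera(name): name is "scene" or "top" or "wrist"; returns the picture (384x512x3 uint8, red, green, blue); there is no depth.
- calibration(name): a dict with "fx", "fy", "cx", "cy" (pixels), "R" (3x3) and "t" (3): a world point X has camera coordinates R X + t; the wrist camera has in their place "hand_eye" (4x4, takes a point from camera to tool coordinates, whose origin is the TCP and whose axes are the flange's). Camera axes: x right, y down, z forward; pixel columns grow to the right and rows downward; lengths in mm; the calibration is good to about 2 mm. A picture is of the moment at which its call begins: read the wrist's pose just before it. calibration takes no time and is no camera call.
- robot.job_done(): hands the job in, once; it reports no verdict.
The state is a dict: "time": time; "joint_pos": joint angles; "joint_velocities": joint speeds; "joint_torque": joint torques, N m; "eef_pos": TCP position; "tool_rot": TCP orientation; "force": force on the tool from outside, world axes, zero at the start; "wrist_torque": the same for the moment, N m; "opening": finger opening in mm.
Only numpy, scipy, OpenCV 4.12 (cv2) and the standard library are available. Lean on these libraries where they do the work, as an engineer would, in place of code of your own. Each camera call takes 0.05 s, during which the arm holds its last target. There are 200 camera calls.

## Working session

There is one attempt and no reset: what is moved stays moved. The work goes in short steps, Python scripts to look and compute and a tool call to move; the robot and the scene stay as the last step left them, time stands still between calls to the robot, and variables do not carry over. Pictures are saved under pics/ and viewed, on a budget of 19 in all, crops included, one or two more only if the job needs it, and the job is handed in when it is done.

Besides the shell and the picture viewer there is one more tool, called after "Call:" as name(argument=value, ...) on one line, values as JSON. arm_command: Moves the arm, as the interface text tells. Its arguments: {"type":"object","properties":{"commands":{"type":"array"}},"required":["commands"]}

```bash
mkdir -p pics
cat > h.py <<'E'
import numpy as np,cv2
from cell import robot,read_camera,calibration
def snap(n,f,crop=None,s=1):
    im=read_camera(n)
    if crop: a,b,c,d=crop; im=im[b:d,a:c]
    if s!=1: im=cv2.resize(im,None,fx=s,fy=s,interpolation=cv2.INTER_CUBIC)
    cv2.imwrite('pics/'+f,im[:,:,::-1])
def cam(n):
    c=calibration(n)
    K=np.array([[c['fx'],0,c['cx']],[0,c['fy'],c['cy']],[0,0,1]])
    if n=='wrist':
        s=robot.read_state(); H=np.array(c['hand_eye']); T=np.eye(4); T[:3,:3]=s['tool_rot']; T[:3,3]=s['eef_pos']
        M=np.linalg.inv(T@H); return K,M[:3,:3],M[:3,3]
    return K,np.array(c['R']),np.array(c['t'])
def px2w(n,u,v,z):
    K,R,t=cam(n); d=R.T@np.linalg.solve(K,[u,v,1]); o=-R.T@t
    return o+d*(z-o[2])/d[2]
def w2px(n,X):
    K,R,t=cam(n); p=K@(R@np.array(X)+t); return p[:2]/p[2]
E
python3 - <<'E'
from h import *
s=robot.read_state()
print(s)
print(calibration('wrist'))
for n in('scene','top'):
    K,R,t=cam(n); print(n,K[0,0],-R.T@t,R.round(2).tolist())
a=read_camera('top');b=read_camera('scene')
cv2.imwrite('pics/a.png',cv2.resize(a,(800,600),interpolation=cv2.INTER_CUBIC)[:,:,::-1])
cv2.imwrite('pics/b.png',cv2.resize(b,(800,600),interpolation=cv2.INTER_CUBIC)[:,:,::-1])
E
```

```text
{'time': 0.0, 'joint_pos': array([67.45657613, 34.38588301, -0.14565831, 91.67980918,  0.10310127,
       54.02253769, -4.57090196]), 'joint_velocities': array([-0.03724459,  0.0203435 , -0.03017753,  0.0058302 , -0.01820607,
        0.01369427, -0.02986091]), 'joint_torque': array([-1.95806783e-04, -7.65071440e+01,  1.49720594e+00, -2.52354920e+01,
       -5.24078705e-02,  1.67546124e-02,  1.57714594e-04]), 'eef_pos': array([ 225.66324039, -688.48649398,  217.74973931]), 'tool_rot': array([[ 9.50225599e-01,  3.11562093e-01, -6.11355747e-04],
       [ 3.11562661e-01, -9.50224562e-01,  1.41101038e-03],
       [-1.41307900e-04, -1.53125380e-03, -9.99998818e-01]]), 'force': array([-0.56498147,  0.66174175,  0.39953129]), 'wrist_torque': array([-0.04277998, -0.00444719,  0.00178423]), 'opening': 93.19402043436206}
{'fx': 335.7724840208827, 'fy': 335.7724840208827, 'cx': 253.47375481658156, 'cy': 191.35414662098177, 'hand_eye': array([[ 3.21366608e-04, -9.66838859e-01, -2.55386994e-01,
         6.97070334e+01],
       [ 9.99999519e-01,  7.40979931e-05,  9.77832232e-04,
         2.04242605e-03],
       [-9.26482536e-04, -2.55387186e-01,  9.66838418e-01,
        -1.66485300e+02],
       [ 0.00000000e+00,  0.00000000e+00,  0.00000000e+00,
         1.00000000e+00]])}
scene 390.9080292639252 [1204.32784571  335.60567656  752.17890756] [[-0.46, 0.89, -0.0], [0.61, 0.31, -0.73], [-0.65, -0.34, -0.68]]
top 469.67061620038555 [ 426.74253762    2.50576416 1412.69372491] [[0.01, -1.0, -0.03], [-0.99, -0.0, -0.13], [0.13, 0.03, -0.99]]
```

View pics/a.png

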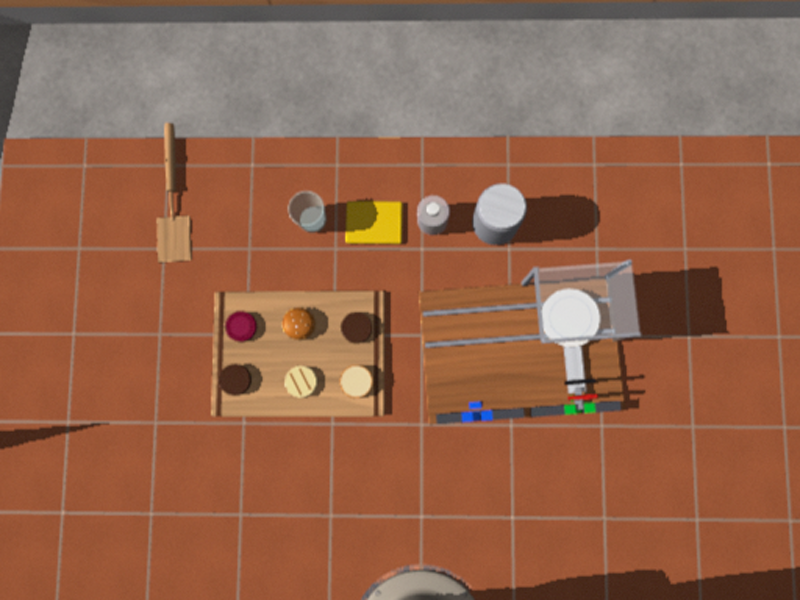

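View pics/b.png

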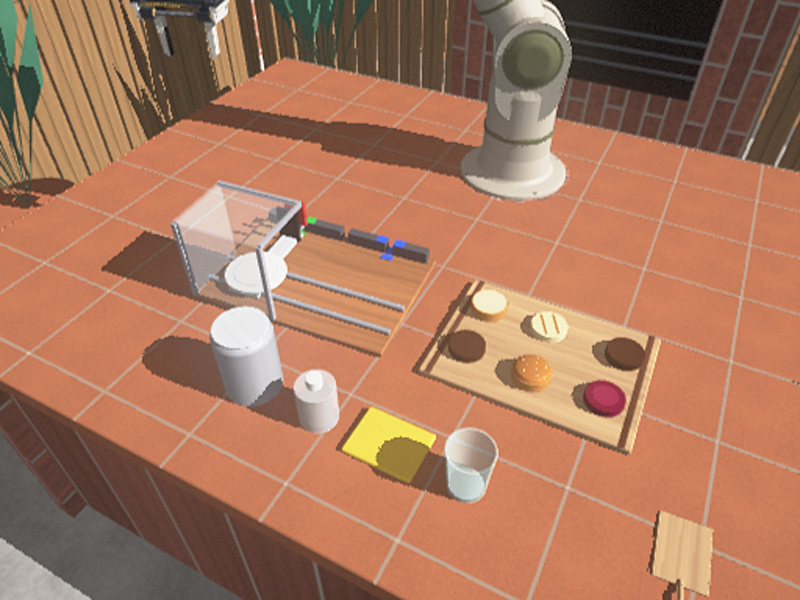

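The top view shows all six burger parts on the board, in 800x600 pixels: beetroot (240,326), bun top (297,323), patties (358,327) and (235,379), haloumi (300,381), bun base (357,381). The plate is at (569,317), under the guard. The scene view agrees.

Run:
```python
from h import *
P=dict(beet=(240,326,26),top=(297,323,40),pA=(358,327,28),pB=(235,379,28),hal=(300,381,26),base=(357,381,32),plate=(569,317,34),black=(586,380,90),red=(583,398,90),rackL=(437,416,36),rackR=(622,405,36),blue=(477,412,36),green=(580,408,36),rail1=(427,313,12),rail2=(535,307,12),bs1=(384,292,12),bs2=(384,415,12),bs3=(214,292,12),bs4=(212,415,12))
for k,(u,v,z) in P.items(): print(k,px2w('top',u/1.5625,v/1.5625,z).round(1))
```

```text
beet [566.1 345.8  26. ]
top [570.8 234.2  40. ]
pA [564.9 119.7  28. ]
pB [465.2 351.3  28. ]
hal [462.2 228.2  26. ]
base [462.7 119.8  32. ]
plate [ 584.7 -277.9   34. ]
black [ 465.4 -294.    90. ]
red [ 433.5 -287.9   90. ]
rackL [398.9 -30.   36. ]
rackR [ 421.4 -371.    36. ]
blue [ 406.8 -104.    36. ]
green [ 415.4 -293.8   36. ]
rail1 [594.  -11.3  12. ]
rail2 [ 606.3 -218.    12. ]
bs1 [634.6  71.7  12. ]
bs2 [399.6  69.5  12. ]
bs3 [633.7 402.4  12. ]
bs4 [397.2 397.   12. ]
```

```bash
cat >> h.py <<'E'
from scipy.spatial.transform import Rotation as Ro
YAW=3.8
def rot(yaw,tilt=0):
    # tool y at angle yaw (deg) from world x, tool z down; tilt: leans body back (towards -toolY)
    a=np.radians(yaw); y=np.array([np.cos(a),np.sin(a),0]); z=np.array([0,0,-1.]); x=np.cross(y,z)
    R=np.stack([x,y,z],1); return Ro.from_rotvec(np.radians(-tilt)*x).as_matrix()@R if tilt else R
def go(p,R=None,cur=None):
    s=robot.read_state(); R0=np.array(s['tool_rot']) if cur is None else cur[1]; p0=np.array(s['eef_pos']) if cur is None else cur[0]
    R=R0 if R is None else R
    print('shift',(R0.T@(np.array(p)-p0)).round(1),'rot',np.degrees(Ro.from_matrix(R0.T@R).as_rotvec()).round(1))
E
python3 - <<'E'
from h import *
go([450,-287,250],rot(YAW))
R=rot(3.8,15); print(R.round(2))  # z should be (+,.,-)
E
```

```text
shift [ 338.2 -311.7  -31.8] rot [ -0.1  -0.  -75.6]
[[-0.07  0.96  0.26]
 [ 1.    0.06  0.02]
 [ 0.    0.26 -0.97]]
```

Call:
arm_command(commands=[[[338, -312, -32, 0, 0, -75.6, 0], [338, -312, -32, 0, 0, -75.6, 0], [338, -312, -32, 0, 0, -75.6, 0], [338, -312, -32, 0, 0, -75.6, 0], [338, -312, -32, 0, 0, -75.6, 0], [338, -312, -32, 0, 0, -75.6, 0], [338, -312, -32, 0, 0, -75.6, 0], [338, -312, -32, 0, 0, -75.6, 0]]])

```text
time: 1.1
eef_pos: [451.5, -283.5, 251.0]
tool_rot: [[-0.073, 0.997, 0.001], [0.997, 0.073, 0.001], [0.001, 0.001, -1.0]]
force: [0.2, -1.3, 0.1]
opening: 93.1
```

Call:
arm_command(commands=[[[0, 0, 0, 0, 0, 0, 0], [0, 0, 0, 0, 0, 0, 0], [0, 0, 0, 0, 0, 0, 0], [0, 0, 0, 0, 0, 0, 0], [0, 0, 0, 0, 0, 0, 0], [0, 0, 0, 0, 0, 0, 0], [0, 0, 0, 0, 0, 0, 0], [0, 0, 0, 0, 0, 0, 0]]])

```text
time: 2.1
eef_pos: [449.8, -287.1, 250.6]
tool_rot: [[-0.066, 0.998, -0.0], [0.998, 0.066, -0.0], [-0.0, -0.0, -1.0]]
force: [-0.2, 0.2, -0.5]
opening: 92.8
```

Run:
```python
from h import *
s=robot.read_state(); print(s['time'],s['eef_pos'],s['tool_rot'].round(3).tolist(),s['joint_pos'].round(0))
print([ (k,w2px('wrist',p).round(0)*1.5625) for k,p in dict(plate=(584.7,-277.9,34),black=(464,-286,90),red=(436,-288,90)).items()])
snap('wrist','c.png',None,1.5625)
```

```text
2.1 [ 449.83541803 -287.10452521  250.62521042] [[-0.066, 0.998, -0.0], [0.998, 0.066, -0.0], [-0.0, -0.0, -1.0]] [ 45.  21. -24. 114.  11.  48.  18.]
[('plate', array([579.6875, 257.8125])), ('black', array([420.3125, 273.4375])), ('red', array([375., 275.]))]
```

View pics/c.png

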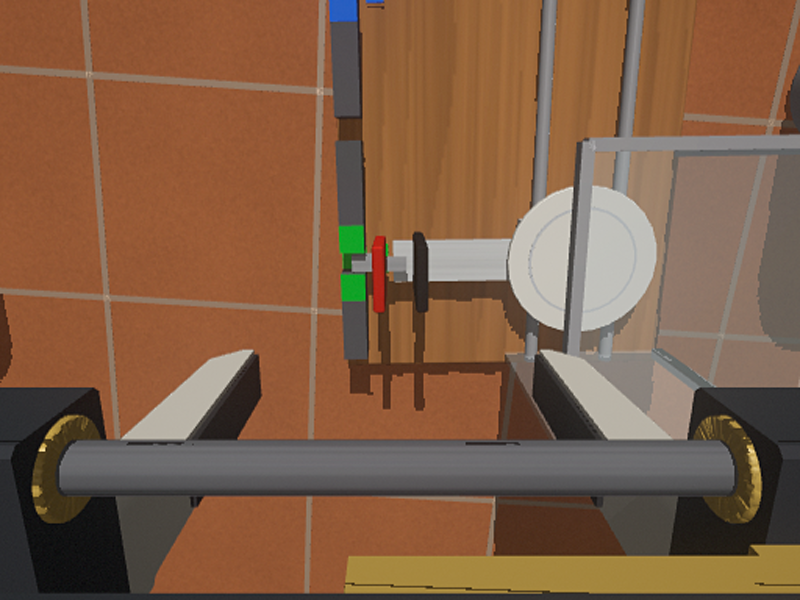

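The wrist view, scaled to 800x600, shows the red tab's top at (379,272), the black tab's top at (420,271) and the plate centre at (583,258). The rack runs parallel to the tool to within about half a degree.

Run:
```python
from h import *
f=lambda u,v,z:px2w('wrist',u/1.5625,v/1.5625,z)
r,b,p=f(379,273,90),f(420.5,271.5,90),f(583,258,34); print(r,b,p,b-r,p-b)
X=np.array([np.cos(np.radians(YAW)),np.sin(np.radians(YAW)),0])
m=(r+b)/2+2*X; m[2]=64
R=rot(YAW,15); z=R[:,2]
c=m.copy()  # want grip line centre ~ at z 72, 
t=np.array([*((r+b)/2)[:2],74])+z*14; print('tcp',t)
go(t-z*70,R); go(t,R,(t-z*70,R))
```

```text
[ 438.14694627 -287.04421427   90.        ] [ 464.42864873 -284.32822478   90.        ] [ 586.94794253 -277.7311428    34.        ] [ 2.62817025e+01  2.71598949e+00 -5.68434189e-14] [122.51929381   6.59708198 -56.        ]
tcp [ 454.90329782 -285.44607826   60.47703843]
shift [  1.3 -13.  122.5] rot [-15.   0.  -0.]
shift [-0.  0. 70.] rot [0. 0. 0.]
```

Call:
arm_command(commands=[[[0.5, -6, 40, -7.5, 0, 0, 80], [1.3, -13, 80, -15, 0, 0, 80], [1.3, -13, 122, -15, 0, 0, 80], [1.3, -13, 122, -15, 0, 0, 80], [1.3, -13, 122, -15, 0, 0, 80], [1.3, -13, 122, -15, 0, 0, 80], [1.3, -13, 122, -15, 0, 0, 80], [1.3, -13, 122, -15, 0, 0, 80]]])

```text
time: 3.15
eef_pos: [437.1, -286.8, 129.3]
tool_rot: [[-0.066, 0.964, 0.259], [0.998, 0.064, 0.016], [-0.001, 0.26, -0.966]]
force: [-0.2, 0.3, -0.2]
opening: 63.8
```

Call:
arm_command(commands=[[[0, 0, 20, 0, 0, 0, 80], [0, 0, 40, 0, 0, 0, 80], [0, 0, 55, 0, 0, 0, 80], [0, 0, 67, 0, 0, 0, 80], [0, 0, 67, 0, 0, 0, 80], [0, 0, 67, 0, 0, 0, 80], [0, 0, 67, 0, 0, 0, 80], [0, 0, 67, 0, 0, 0, 80]]])

```text
time: 4.15
eef_pos: [454.1, -285.7, 64.3]
tool_rot: [[-0.065, 0.964, 0.258], [0.998, 0.063, 0.016], [-0.0, 0.259, -0.966]]
force: [0.2, 0.1, -0.0]
opening: 63.9
```

Call:
arm_command(commands=[[[0, 3, 0, 0, 0, 0, 160], [0, 5, 0, 0, 0, 0, 255], [0, 5, 0, 0, 0, 0, 255], [0, 5, 0, 0, 0, 0, 255], [0, 5, 0, 0, 0, 0, 255], [0, 5, 0, 0, 0, 0, 255], [0, 5, 0, 0, 0, 0, 255], [0, 5, 0, 0, 0, 0, 255]]])

```text
time: 5.15
eef_pos: [461.2, -285.1, 65.6]
tool_rot: [[-0.067, 0.963, 0.261], [0.998, 0.064, 0.018], [0.0, 0.262, -0.965]]
force: [7.8, 0.3, -7.2]
opening: 28.3
```

Run:
```python
from h import *
s=robot.read_state(); print(s['time'],s['eef_pos'],s['force'],s['opening'])
snap('wrist','d.png',None,1.5625)
```

```text
5.15 [ 461.17172312 -285.08432769   65.56355393] [ 7.84212776  0.27222101 -7.18809324] 28.255080906991854
```

View pics/d.png

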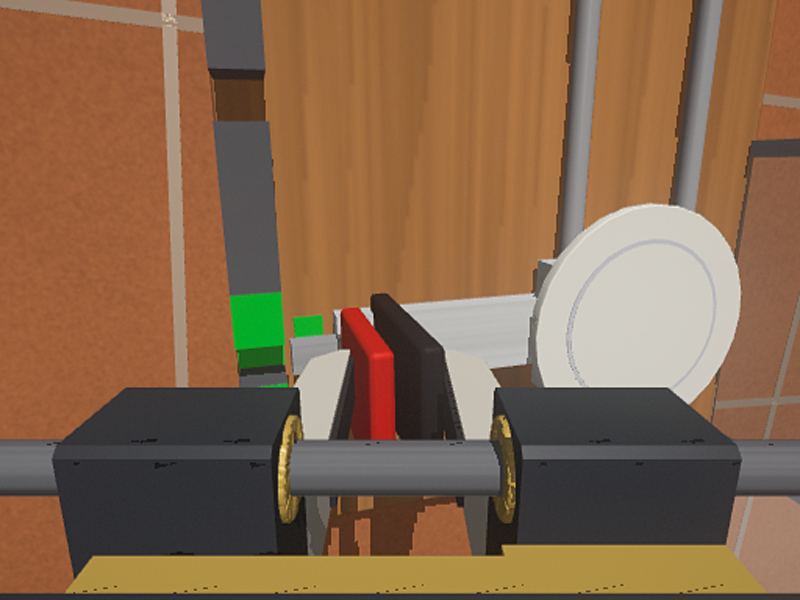

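The picture shows the red tab at about (370,370) pressed close to the black one at about (415,370). The 28 mm opening is what a full squeeze should give at this tilt. Next is the slide.

Call:
arm_command(commands=[[[8, 0, 0, 0, 0, 0, 255], [24, 0, 0, 0, 0, 0, 255], [40, 0, 0, 0, 0, 0, 255], [56, 0, 0, 0, 0, 0, 255], [72, 0, 0, 0, 0, 0, 255], [88, 0, 0, 0, 0, 0, 255], [104, 0, 0, 0, 0, 0, 255], [120, 0, 0, 0, 0, 0, 255]]])

```text
time: 6.2
eef_pos: [451.7, -165.7, 65.8]
tool_rot: [[-0.064, 0.964, 0.26], [0.998, 0.062, 0.015], [-0.001, 0.26, -0.966]]
force: [-1.2, -2.5, 6.3]
opening: 27.5
```

Call:
arm_command(commands=[[[15, 0, 0, 0, 0, 0, 255], [30, 0, 0, 0, 0, 0, 255], [45, 0, 0, 0, 0, 0, 255], [58, 0, 0, 0, 0, 0, 255], [66, 0, 0, 0, 0, 0, 255], [70, 0, 0, 0, 0, 0, 255], [70, 0, 0, 0, 0, 0, 255], [70, 0, 0, 0, 0, 0, 255]]])

```text
time: 7.2
eef_pos: [446.1, -94.9, 65.7]
tool_rot: [[-0.066, 0.964, 0.258], [0.998, 0.064, 0.018], [0.001, 0.259, -0.966]]
force: [-5.8, 0.7, 12.6]
opening: 27.3
```

Run:
```python
from h import *
s=robot.read_state(); print(s['time'],s['eef_pos'],s['force'],s['opening'])
snap('wrist','e.png',None,1.5625)
```

```text
7.2 [446.08648168 -94.89898942  65.68221889] [-5.84721181  0.70666486 12.62517839] 27.250271506456524
```

View pics/e.png

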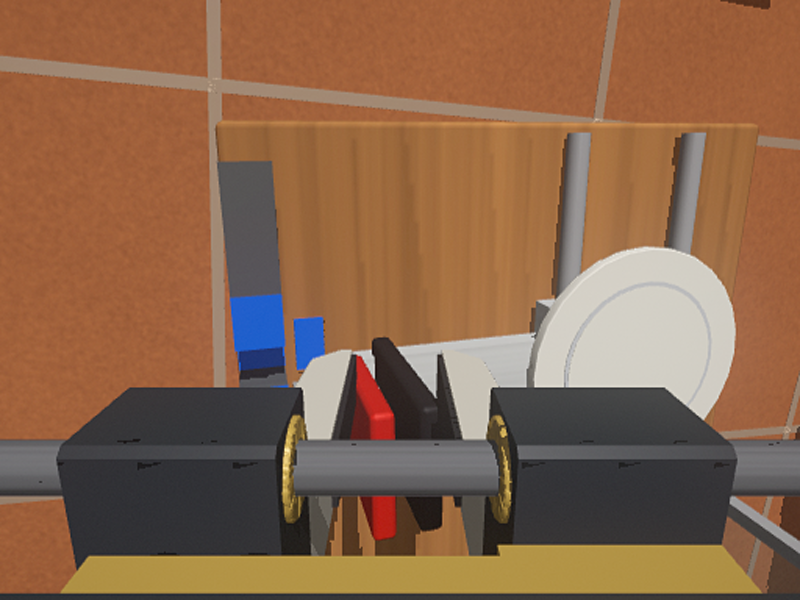

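The tabs have slipped backwards in the grip: the plate centre is now at (634,350), against (638,310) before the slide. I'll work out the carrier position.

Run:
```python
from h import *
f=lambda u,v,z:px2w('wrist',u/1.5625,v/1.5625,z)
print(f(634,349,34), f(258,295,36), f(258,348,36),f(375,340,90), 'tabfar red/black', f(382,339,90))
d=np.array([-np.sin(np.radians(YAW)),np.cos(np.radians(YAW)),0]); p=f(634,349,34)
print('carrier', d@(p-np.array([586.9,-277.7,34])))
```

```text
[ 568.51647591 -100.82607652   34.        ] [400.3024517  -74.82707328  36.        ] [400.34528148 -95.07218256  36.        ] [431.49396535 -74.53736542  90.        ] tabfar red/black [433.50637771 -74.28635484  90.        ]
carrier 177.70340839725435
```

Call:
arm_command(commands=[[[2, 0, 0, 0, 0, 0, 255], [4, 0, 0, 0, 0, 0, 255], [6, 0, 0, 0, 0, 0, 255], [8, 0, 0, 0, 0, 0, 255], [10, 0, 0, 0, 0, 0, 255], [12, 0, 0, 0, 0, 0, 255], [12, 0, 0, 0, 0, 0, 255], [12, 0, 0, 0, 0, 0, 255]]])

```text
time: 8.25
eef_pos: [445.2, -83.5, 65.7]
tool_rot: [[-0.066, 0.964, 0.258], [0.998, 0.063, 0.017], [-0.0, 0.259, -0.966]]
force: [-6.5, -1.1, 13.4]
opening: 27.0
```

Run:
```python
from h import *
s=robot.read_state(); print(s['time'],s['eef_pos'],s['force'],s['opening'])
im=read_camera('wrist'); m=((im.min(2)>150)&(im.max(2).astype(int)-im.min(2)<40)).astype(np.uint8)
m[:, :330]=0; m[245:]=0
c=max(cv2.findContours(m,0,2)[0],key=cv2.contourArea); pts=c[:,0].astype(float)
W=np.array([px2w('wrist',u,v,34)[:2] for u,v in pts if v<240])
from scipy.optimize import least_squares
r=least_squares(lambda q:np.hypot(*(W-q[:2]).T)-55,W.mean(0),loss='soft_l1'); q=r.x
print(q,len(W),np.abs(r.fun).mean(),'carrier',np.array([-.0663,.9978])@(q-[586.9,-277.7]))
```

```text
8.25 [445.16322412 -83.50976174  65.65488174] [-6.46641787 -1.05026562 13.361205  ] 26.986345834879156
[569.94427347 -96.0544245 ] 121 1.090307081595438 carrier 182.3701199024421
```

Run:
```python
from h import *
im=read_camera('top'); 
cv2.imwrite('pics/f.png',cv2.resize(im[180:280,250:420],None,fx=4.5,fy=4.5,interpolation=cv2.INTER_CUBIC)[:,:,::-1])
```

```text
(no output)
```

View pics/f.png

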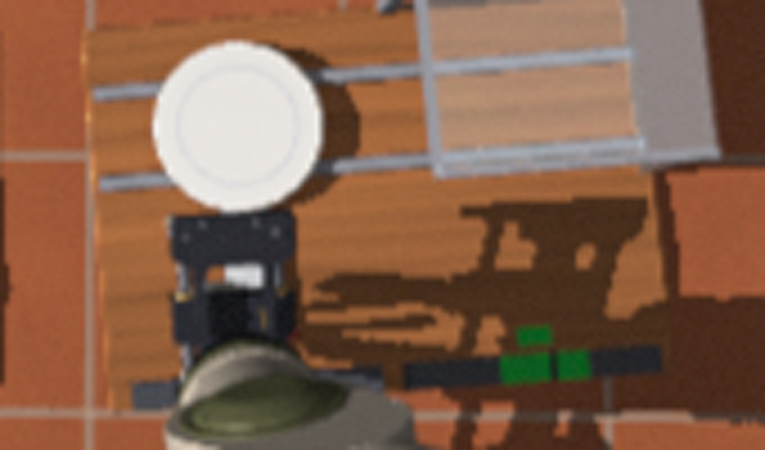

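The top crop shows the plate clear of the guard, centre at crop (238.5,126).

Run:
```python
from h import *
a=px2w('top',250+238.5/4.5,180+126/4.5,34)
# initial picture
im=cv2.imread('pics/a.png')[285:350,530:612]; m=(im.min(2)>190).astype(np.uint8)
c=max(cv2.findContours(m,0,2)[0],key=cv2.contourArea); (x,y),r=cv2.minEnclosingCircle(c); print(x+530,y+285,r)
for q in((x+530,y+285),(569.5,317)):
    b=px2w('top',q[0]/1.5625,q[1]/1.5625,34); print(a,b,np.linalg.norm(a-b))
```

```text
569.5 317.5 29.436471939086914
[568.92957672 -98.58288716  34.        ] [ 583.79319696 -278.77877418   34.        ] 180.80786738193316
[568.92957672 -98.58288716  34.        ] [ 584.73892652 -278.80026659   34.        ] 180.909478443442
```

The carrier is at about 181 mm, 9 mm short, and the pads are near the tabs' edge. I'll regrip in the centre of the tabs, which is safe between notches, and then finish the slide.

Call:
arm_command(commands=[[[0, -5, 0, 0, 0, 0, 120], [0, -5, 0, 0, 0, 0, 120], [0, -5, 0, 0, 0, 0, 120], [0, -5, 0, 0, 0, 0, 120], [-8, -5, 0, 0, 0, 0, 120], [-20, -5, 0, 0, 0, 0, 120], [-20, -5, 0, 0, 0, 0, 120], [-20, -5, 0, 0, 0, 0, 120]]])

```text
time: 9.35
eef_pos: [442.1, -104.2, 63.9]
tool_rot: [[-0.065, 0.964, 0.258], [0.998, 0.063, 0.017], [-0.0, 0.259, -0.966]]
force: [-0.1, -0.5, 0.6]
opening: 49.2
```

Call:
arm_command(commands=[[[0, 3, 0, 0, 0, 0, 160], [0, 6, 0, 0, 0, 0, 255], [0, 6, 0, 0, 0, 0, 255], [0, 6, 0, 0, 0, 0, 255], [0, 6, 0, 0, 0, 0, 255], [0, 6, 0, 0, 0, 0, 255], [0, 6, 0, 0, 0, 0, 255], [0, 6, 0, 0, 0, 0, 255]]])

```text
time: 10.35
eef_pos: [446.8, -103.4, 65.1]
tool_rot: [[-0.065, 0.964, 0.257], [0.998, 0.063, 0.017], [0.001, 0.257, -0.966]]
force: [-5.3, 0.8, -2.3]
opening: 28.0
```

Call:
arm_command(commands=[[[0, 0, 0, 0, 0, 0, 255], [1, 0, 0, 0, 0, 0, 255], [2, 0, 0, 0, 0, 0, 255], [4, 0, 0, 0, 0, 0, 255], [6, 0, 0, 0, 0, 0, 255], [8, 0, 0, 0, 0, 0, 255], [9, 0, 0, 0, 0, 0, 255], [9, 0, 0, 0, 0, 0, 255]]])

```text
time: 11.35
eef_pos: [446.1, -95.0, 65.1]
tool_rot: [[-0.065, 0.964, 0.256], [0.998, 0.063, 0.016], [-0.0, 0.257, -0.966]]
force: [-6.2, -2.3, -1.8]
opening: 28.2
```

```bash
cat >> h.py <<'E'
def plate_top():
    im=read_camera('top'); im=cv2.resize(im,None,fx=4,fy=4,interpolation=cv2.INTER_CUBIC)[680:1000,1000:1640]
    m=((im.min(2)>150)&(im.max(2).astype(int)-im.min(2)<35)).astype(np.uint8)
    m=cv2.morphologyEx(m,cv2.MORPH_OPEN,np.ones((31,31),np.uint8))
    c=max(cv2.findContours(m,0,2)[0],key=cv2.contourArea); (x,y),r=cv2.minEnclosingCircle(c)
    q=px2w('top',(x+1000)/4-.4,(y+680)/4-.4,34); print('plate',q,r,'carrier',np.array([-.0663,.9978])@(q[:2]-[584.7,-278.8])); return q
E
python3 - <<'E'
from h import *
s=robot.read_state(); print(s['time'],s['eef_pos'],s['force'],s['opening'])
plate_top()
E
```

```text
11.35 [446.13698069 -95.04010594  65.06107274] [-6.17738579 -2.32905023 -1.78000867] 28.209223990258423
plate [569.09234137 -87.21440826  34.        ] 76.7271957397461 carrier 192.1988912069786
```

Call:
arm_command(commands=[[[0, -2, 0, 0, 0, 0, 170], [0, -5, 0, 0, 0, 0, 140], [0, -5, 0, 0, 0, 0, 110], [0, -5, 0, 0, 0, 0, 80], [0, -5, 0, 0, 0, 0, 80], [0, -5, 0, 0, 0, 0, 80], [0, -5, 0, 0, 0, 0, 80], [0, -5, 0, 0, 0, 0, 80]]])

```text
time: 12.4
eef_pos: [442.6, -94.9, 64.2]
tool_rot: [[-0.065, 0.964, 0.258], [0.998, 0.063, 0.017], [-0.0, 0.259, -0.966]]
force: [0.9, 0.1, 0.4]
opening: 63.6
```

Call:
arm_command(commands=[[[0, 0, -20, 0, 0, 0, 80], [0, 0, -40, 0, 0, 0, 80], [0, 0, -80, 0, 0, 0, 80], [0, 0, -130, 0, 0, 0, 40], [0, 0, -180, 7, 0, 0, 0], [0, 0, -180, 15, 0, 0, 0], [0, 0, -180, 15, 0, 0, 0], [0, 0, -180, 15, 0, 0, 0]]])

```text
time: 13.4
eef_pos: [397.5, -97.9, 239.0]
tool_rot: [[-0.065, 0.998, 0.003], [0.998, 0.065, 0.0], [-0.0, 0.003, -1.0]]
force: [-0.8, -0.0, 0.2]
opening: 92.6
```

Run:
```python
from h import *
s=robot.read_state(); print(s['time'],s['eef_pos'],s['force'],s['opening'])
snap('wrist','g.png',None,1.5625)
plate_top()
```

```text
13.4 [397.52107212 -97.91676064 238.95871375] [-0.7562268  -0.00724153  0.18865745] 92.59812041571627
plate [564.06297435 -87.47195158  34.        ] 81.3436050415039 carrier 192.27536151653703
```

View pics/g.png

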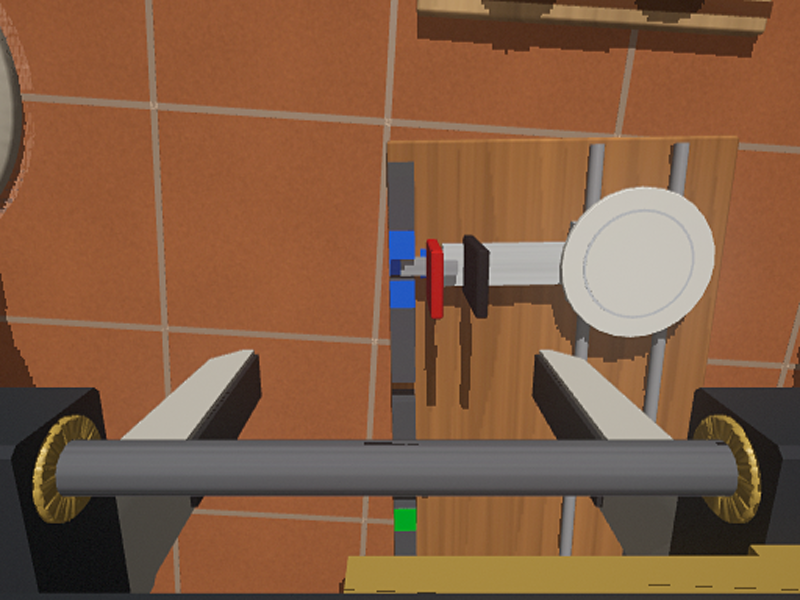

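The pawl sits at (400,268) between the blue marks, the lever is out and the plate centre is at (638,262), so the carrier is latched at blue. Next, an overview of the board.

Run:
```python
from h import *
print('plate',px2w('wrist',638.5/1.5625,262/1.5625,34))
go([515,170,320],rot(0))
```

```text
plate [568.07683179 -87.72071677  34.        ]
shift [260.2 136.5 -82.9] rot [0.  0.1 3.7]
```

Call:
arm_command(commands=[[[60, 30, -40, 0, 0, 1, 0], [120, 60, -83, 0, 0, 3.7, 0], [170, 90, -83, 0, 0, 3.7, 0], [220, 120, -83, 0, 0, 3.7, 0], [260, 136, -83, 0, 0, 3.7, 0], [260, 136, -83, 0, 0, 3.7, 0], [260, 136, -83, 0, 0, 3.7, 0], [260, 136, -83, 0, 0, 3.7, 0]]])

```text
time: 14.5
eef_pos: [514.5, 168.3, 320.3]
tool_rot: [[0.001, 1.0, -0.0], [1.0, -0.001, -0.002], [-0.002, -0.0, -1.0]]
force: [-0.9, -0.1, 0.2]
opening: 93.1
```

Run:
```python
from h import *
s=robot.read_state(); print(s['time'],s['eef_pos'],s['tool_rot'].round(3).tolist())
snap('wrist','i.png',None,1.5625)
```

```text
14.5 [514.50037307 168.33049483 320.2802701 ] [[0.001, 1.0, -0.0], [1.0, -0.001, -0.002], [-0.002, -0.0, -1.0]]
```

View pics/i.png

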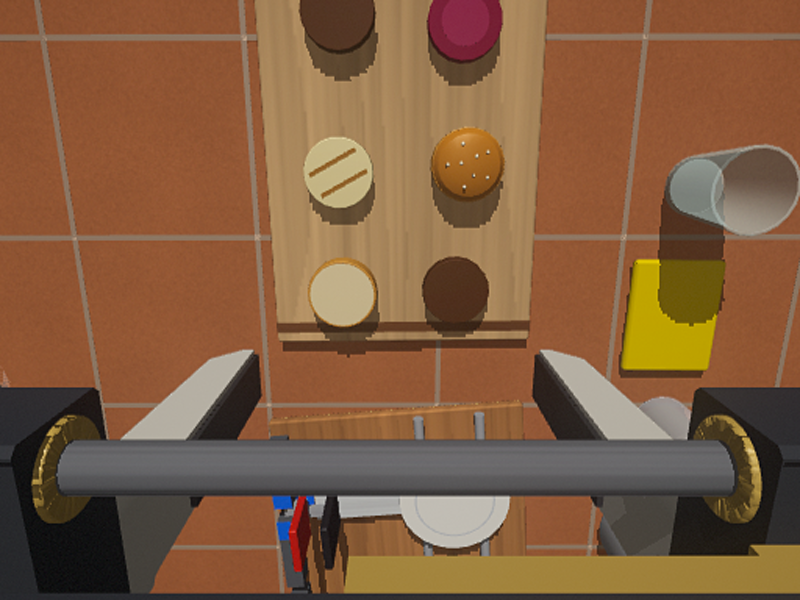

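The wrist view (800x600) shows bun base (343,293), patty A (455,289), haloumi (339,172), bun top (467,162), beetroot (465,22) and patty B (338,15), which is partly cut off. All are unmoved.

```bash
cat >> h.py <<'E'
def disc(cam_,p,ztop,r=30,thr=45):
    "centre of disc near predicted world xy p, top face at ztop"
    p=np.array([p[0],p[1],ztop],float); im=read_camera(cam_); K=4; x0=30
    big=cv2.resize(im,None,fx=K,fy=K,interpolation=cv2.INTER_LINEAR)
    g=cv2.cvtColor(big,cv2.COLOR_RGB2LAB).astype(int); u,v=(w2px(cam_,p)*K+K/2-.5).round().astype(int)
    s=np.linalg.norm(w2px(cam_,p+[r,0,0])-w2px(cam_,p))*K
    ring=[(int(v+.55*s*np.sin(a)),int(u+.55*s*np.cos(a))) for a in np.arange(0,6.3,.3)]
    ring=[q for q in ring if 0<=q[0]<g.shape[0] and 0<=q[1]<g.shape[1]]
    ref=np.median([g[q] for q in ring],0)
    m=(np.linalg.norm((g-ref)*[.6,1.3,1.3],axis=2)<thr*.5).astype(np.uint8)
    yy,xx=np.mgrid[:m.shape[0],:m.shape[1]]; m[np.hypot(xx-u,yy-v)>1.8*s]=0
    k=int(s*.5)|1; m=cv2.morphologyEx(cv2.morphologyEx(m,cv2.MORPH_CLOSE,np.ones((9,9),np.uint8)),cv2.MORPH_OPEN,cv2.getStructuringElement(2,(k,k)))
    c=max(cv2.findContours(m,0,2)[0],key=cv2.contourArea); (cx,cy),R=cv2.minEnclosingCircle(c); M=cv2.moments(c)
    f=lambda a,b:px2w(cam_,(a-K/2+.5)/K,(b-K/2+.5)/K,ztop)[:2].round(1)
    print('disc circ',f(cx,cy),'centroid',f(M['m10']/M['m00'],M['m01']/M['m00']),'r mm',round(R/s*r,1),'fill',round(M['m00']/(np.pi*R*R),2)); return f(cx,cy)
E
python3 - <<'E'
from h import *
for n,u,v,z in(('base',343,293,32),('pA',455,289,28),('hal',339,172,26),('top',467,162,40),('beet',465,22,26)):
    p=px2w('wrist',u/1.5625,v/1.5625,z); print(n,p.round(1)); disc('wrist',p,z)
b=px2w('wrist',343/1.5625,293/1.5625,32)
go([b[0],b[1],80],rot(0)); go([b[0],b[1],15],rot(0))
E
```

```text
base [466.3 123.3  32. ]
disc circ [457.3 117.9] centroid [458.9 122.3] r mm 36.5 fill 0.71
pA [567.  126.1  28. ]
disc circ [565.8 114.2] centroid [566.3 117.3] r mm 41.1 fill 0.69
hal [465.4 228.9  26. ]
disc circ [463.8 229.2] centroid [464.2 228.8] r mm 29.5 fill 0.33
top [572.7 237.5  40. ]
disc circ [572.5 237.7] centroid [573.  237.3] r mm 30.0 fill 0.82
beet [569.3 345.9  26. ]
disc circ [568.8 346.1] centroid [568.1 342.7] r mm 31.3 fill 0.78
shift [-44.8 -48.4 241.1] rot [ 0.  0. -0.]
shift [-44.8 -48.4 306.1] rot [ 0.  0. -0.]
```

```bash
cat >> h.py <<'E'
def ring(p,z,r=30,span=14,cam_='wrist',im=None):
    "centre (world xy) of a circle of radius r at height z near p: strongest edge along the projected ring"
    im=read_camera(cam_) if im is None else im
    g=cv2.GaussianBlur(cv2.cvtColor(im,cv2.COLOR_RGB2LAB),(3,3),.7).astype(np.float32)
    K,R,t=cam(cam_); a=np.radians(np.arange(0,360,6)); ux,uy=np.cos(a),np.sin(a)
    def col(c,rr):
        X=np.stack([c[0]+rr*ux,c[1]+rr*uy,np.full_like(ux,z)]); q=K@(R@X+t[:,None]); q=(q[:2]/q[2]).astype(np.float32)
        ok=(q[0]>2)&(q[0]<509)&(q[1]>2)&(q[1]<380); return cv2.remap(g,q[0][None],q[1][None],1)[0],ok
    def score(c):
        i,o1=col(c,r-2); o,o2=col(c,r+2); d=np.linalg.norm(i-o,axis=1); k=o1&o2
        return np.minimum(d[k],40).mean() if k.sum()>25 else 0
    p=np.array(p[:2],float); st=2.
    for sp,st in((span,2.),(3,.5)):
        G=[(p[0]+dx,p[1]+dy) for dx in np.arange(-sp,sp+.1,st) for dy in np.arange(-sp,sp+.1,st)]
        S=[score(c) for c in G]; p=np.array(G[int(np.argmax(S))])
    print('ring',p.round(1),'score',round(max(S),1)); return p
E
python3 - <<'E'
from h import *
im=read_camera('wrist')
for n,u,v,z,r in(('base',343,293,32,31),('pA',455,289,28,30),('hal',339,172,26,30),('top',467,162,30,31),('beet',465,22,26,30),('pB',338,15,28,30)):
    p=px2w('wrist',u/1.5625,v/1.5625,z); print(n,p.round(1)); ring(p,z,r,im=im)
im=read_camera('top'); ring([568,-88],34,55,cam_='top',im=im); ring([464,121],32,31,cam_='top',im=im)
E
```

```text
base [466.6 124.9  32. ]
ring [467.1 121.4] score 32.4
pA [567.2 127.6  28. ]
ring [566.2 125.1] score 32.0
hal [465.3 230.1  26. ]
ring [463.3 228.6] score 38.9
top [574.  238.4  30. ]
ring [573.5 234.4] score 26.3
beet [569.1 346.6  26. ]
ring [566.6 344.6] score 38.1
pB [468.1 351.1  28. ]
ring [467.1 351.1] score 39.3
ring [570.5 -88. ] score 38.3
ring [460.  110.5] score 4.5
```

Run:
```python
from h import *
print(robot.read_state()['eef_pos'],robot.read_state()['tool_rot'].round(3).tolist()); go([466.5,122,80],rot(0))
```

```text
[514.84723408 169.8846188  321.10296314] [[-0.0, 1.0, 0.0], [1.0, 0.0, -0.0], [-0.0, 0.0, -1.0]]
shift [-47.8 -48.4 241.1] rot [0. 0. 0.]
```

Call:
arm_command(commands=[[[-47, -48, 60, 0, 0, 0, 30], [-47, -48, 120, 0, 0, 0, 30], [-47, -48, 180, 0, 0, 0, 30], [-47, -48, 220, 0, 0, 0, 30], [-47, -48, 240, 0, 0, 0, 30], [-47, -48, 240, 0, 0, 0, 30], [-47, -48, 240, 0, 0, 0, 30], [-47, -48, 240, 0, 0, 0, 30]]])

```text
time: 15.9
eef_pos: [467.5, 123.4, 82.1]
tool_rot: [[-0.0, 1.0, 0.002], [1.0, 0.0, 0.0], [0.0, 0.002, -1.0]]
force: [0.8, -0.9, 0.7]
opening: 82.1
```

Run:
```python
from h import *
s=robot.read_state(); print(s['eef_pos'],s['opening'],w2px('wrist',[466.5,122,32])*1.5625)
im=read_camera('wrist'); cv2.imwrite('pics/j.png',cv2.resize(im,(800,600))[:,:,::-1])
p=ring([466.5,121.5],32,31,im=im); go([p[0],p[1],15],rot(0))
```

```text
[467.50253975 123.44518801  82.1464226 ] 82.05197079974701 [395.08035621 330.87132164]
ring [463.5 122. ] score 31.8
shift [-1.3 -4.1 67. ] rot [ 0.1 -0.   0. ]
```

View pics/j.png

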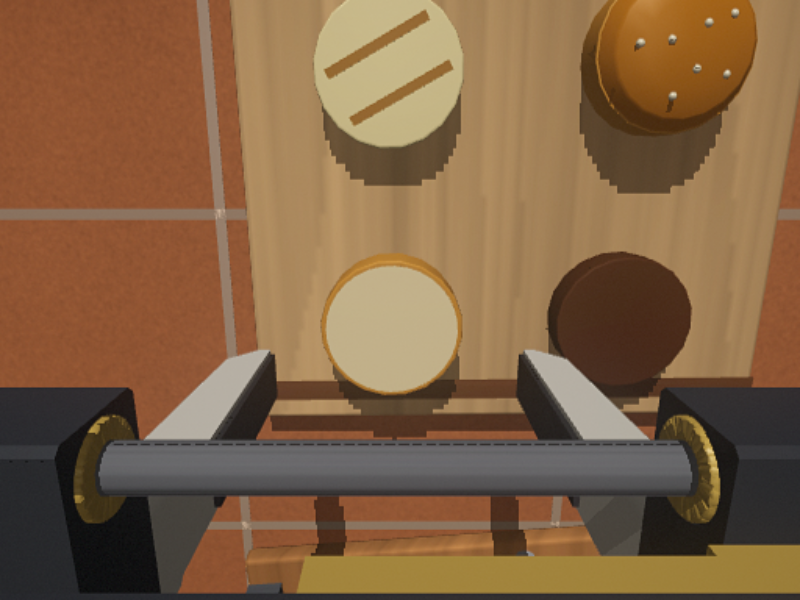

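The base is centred at (391.5,327), and the fit agrees. Grasping it now.

Call:
arm_command(commands=[[[-0.5, -3.5, 20, 0, 0, 0, 30], [-0.5, -3.5, 45, 0, 0, 0, 30], [-0.5, -3.5, 60, 0, 0, 0, 30], [-0.5, -3.5, 66, 0, 0, 0, 30], [-0.5, -3.5, 66, 0, 0, 0, 30], [-0.5, -3.5, 66, 0, 0, 0, 30], [-0.5, -3.5, 66, 0, 0, 0, 120], [-0.5, -3.5, 66, 0, 0, 0, 160]]])

```text
time: 16.95
eef_pos: [463.5, 122.8, 15.3]
tool_rot: [[-0.001, 1.0, 0.0], [1.0, 0.001, 0.0], [0.0, 0.0, -1.0]]
force: [1.3, 0.6, 0.2]
opening: 66.6
```

Call:
arm_command(commands=[[[0, 0, 0, 0, 0, 0, 160], [0, 0, 0, 0, 0, 0, 160], [0, 0, 0, 0, 0, 0, 160], [0, 0, 0, 0, 0, 0, 160], [0, 0, -15, 0, 0, 0, 160], [0, 0, -40, 0, 0, 0, 160], [0, 0, -60, 0, 0, 0, 160], [0, 0, -60, 0, 0, 0, 160]]])

```text
time: 17.95
eef_pos: [463.8, 122.9, 75.7]
tool_rot: [[-0.0, 1.0, 0.002], [1.0, 0.0, 0.001], [0.001, 0.002, -1.0]]
force: [0.8, 0.3, -0.9]
opening: 61.4
```

Run:
```python
from h import *
s=robot.read_state(); e=s['eef_pos']; print(s['time'],e,s['opening'],s['force'])
h=ring(e,e[2]+17,31); print('held offset (tool x=dy, tool y=dx)',h[::-1]-e[1::-1])
# plate target: wrist estimate 568,-87.7 ; top 570.5,-88
for z in (110,): go([568.5,-88,z],rot(0))
```

```text
17.95 [463.78612878 122.85300885  75.73410871] 61.363866164585865 [ 0.75481703  0.28615506 -0.87122752]
ring [462.8 120.4] score 31.9
held offset (tool x=dy, tool y=dx) [-2.5 -1. ]
shift [-210.7  105.   -35. ] rot [ 0. -0.  0.]
```

Call:
arm_command(commands=[[[0, 0, -40, 0, 0, 0, 160], [-30, 12, -55, 0, 0, 0, 160], [-80, 33, -55, 0, 0, 0, 160], [-130, 55, -55, 0, 0, 0, 160], [-180, 75, -55, 0, 0, 0, 160], [-225, 93, -55, 0, 0, 0, 160], [-253, 105, -55, 0, 0, 0, 160], [-253, 105, -55, 0, 0, 0, 160]]])

```text
time: 19.0
eef_pos: [568.4, -132.8, 128.1]
tool_rot: [[0.004, 1.0, -0.002], [1.0, -0.004, -0.0], [-0.0, -0.002, -1.0]]
force: [-0.8, 0.6, -0.7]
opening: 61.4
```

Run:
```python
from h import *
s=robot.read_state(); e=s['eef_pos']; print(s['time'],e,s['opening'],s['force'],s['joint_pos'].round())
im=read_camera('wrist'); cv2.imwrite('pics/k.png',cv2.resize(im,(800,600))[:,:,::-1])
s=robot.read_state(); e=s['eef_pos']; print(e)
P=ring([568.5,-88],34,55,im=im); h=ring(e,e[2]+17,31,im=im); print('off',h-e[:2]); go([*(P-(h-e[:2])),100])
```

```text
19.0 [ 568.42133402 -132.82230904  128.05778504] 61.39733881531137 [-0.76234859  0.58984008 -0.68379462] [ 39.  39. -48. 113.  41.  47. -33.]
[ 568.03751112 -130.76280391  128.45957456]
ring [571.5 -87. ] score 33.3
ring [ 568.5 -133.3] score 31.3
off [ 0.5 -2.5]
shift [46.3  3.  28.5] rot [0. 0. 0.]
```

View pics/k.png

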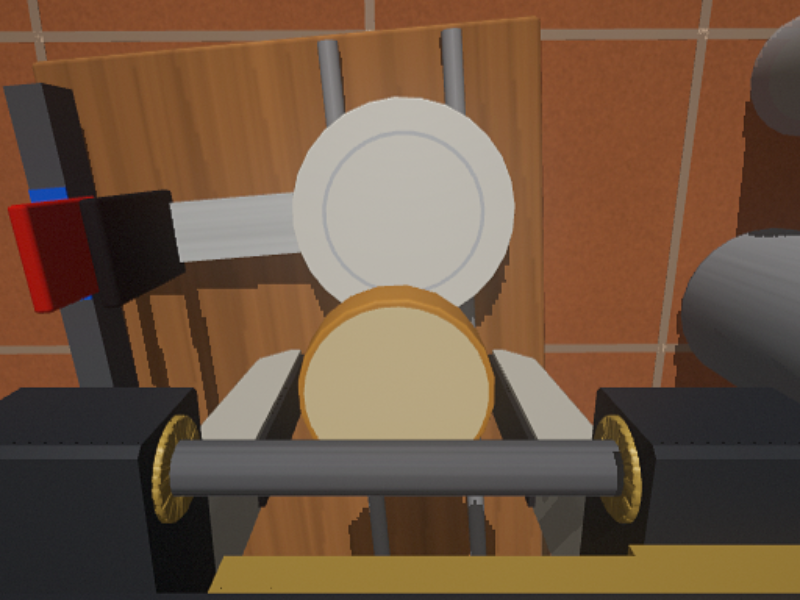

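The plate is centred at about (403.5,207) and the held base at (397,390), fully gripped. I'll re-measure now the arm has settled.

Run:
```python
from h import *
read_camera('wrist')
s=robot.read_state(); e=s['eef_pos']; print(s['time'],e)
im=read_camera('wrist')
P=ring([570.5,-88],34,55,im=im); h=ring(e,e[2]+17,31,im=im); print('off',h-e[:2]); go([*(P-(h-e[:2])),37.5],rot(0))
print(px2w('wrist',403.5/1.5625,207/1.5625,34))
```

```text
19.1 [ 567.91005482 -129.51707114  128.89236181]
ring [571. -90.] score 31.6
ring [ 568.4 -131.5] score 31.2
off [ 0.5 -2. ]
shift [40.8  2.8 91.8] rot [-0.1 -0.   0.1]
[570.66151037 -80.97973092  34.        ]
```

Call:
arm_command(commands=[[[15, 1, 0, 0, 0, 0, 160], [30, 2, 0, 0, 0, 0, 160], [42, 2.6, 20, 0, 0, 0, 160], [42, 2.6, 45, 0, 0, 0, 160], [42, 2.6, 70, 0, 0, 0, 160], [42, 2.6, 84, 0, 0, 0, 160], [42, 2.6, 84, 0, 0, 0, 160], [42, 2.6, 84, 0, 0, 0, 160]]])

```text
time: 20.15
eef_pos: [571.5, -87.6, 46.8]
tool_rot: [[-0.001, 1.0, 0.001], [1.0, 0.001, 0.0], [0.0, 0.001, -1.0]]
force: [-0.2, -0.2, -0.9]
opening: 61.7
```

Run:
```python
from h import *
read_camera('wrist')
s=robot.read_state(); e=s['eef_pos']; print(s['time'],e,s['opening'])
im=read_camera('wrist')
P=ring([570.5,-89],34,55,im=im); h=ring([e[0]+.5,e[1]-2],e[2]+17,31,im=im,span=6); print('off',h-e[:2],'err',P-h); go([*(P-(h-e[:2])),37.5],rot(0))
```

```text
20.2 [571.59314886 -87.8107282   46.89076457] 61.919076430443646
ring [571.  -88.5] score 27.3
ring [570.6 -83.8] score 31.4
off [-1.  4.] err [ 0.40685114 -4.6892718 ]
shift [-4.5  0.4  9.4] rot [0.1 0.  0. ]
```

Call:
arm_command(commands=[[[0, -0.5, 3, 0, 0, 0, 160], [0, -0.5, 7, 0, 0, 0, 160], [0, -0.5, 9, 0, 0, 0, 160], [0, -0.5, 9, 0, 0, 0, 160], [0, -0.5, 9, 0, 0, 0, 60], [0, -0.5, 9, 0, 0, 0, 30], [0, -0.5, 9, 0, 0, 0, 30], [0, -0.5, 9, 0, 0, 0, 30]]])

```text
time: 21.25
eef_pos: [570.6, -88.1, 36.9]
tool_rot: [[-0.001, 1.0, -0.0], [1.0, 0.001, 0.0], [0.0, -0.0, -1.0]]
force: [-0.4, -0.2, 0.2]
opening: 82.0
```

Call:
arm_command(commands=[[[0, 0, -20, 0, 0, 0, 30], [0, 0, -50, 0, 0, 0, 30], [0, 0, -90, 0, 0, 0, 30], [-10, 0, -120, 0, 0, 0, 30], [-20, 0, -120, 0, 0, 0, 30], [-20, 0, -120, 0, 0, 0, 30], [-20, 0, -120, 0, 0, 0, 30], [-20, 0, -120, 0, 0, 0, 30]]])

```text
time: 22.25
eef_pos: [570.3, -107.5, 156.2]
tool_rot: [[-0.002, 1.0, -0.001], [1.0, 0.002, 0.001], [0.001, -0.001, -1.0]]
force: [-0.1, -0.7, 0.0]
opening: 82.1
```

Run:
```python
from h import *
read_camera('wrist');read_camera('wrist')
s=robot.read_state(); e=s['eef_pos']; print(s['time'],e,s['opening'])
im=read_camera('wrist'); cv2.imwrite('pics/l.png',cv2.resize(im[60:260,130:400],None,fx=2.9,fy=2.9)[:,:,::-1])
P=ring([570.5,-89],34,55,im=im); h=ring([570.5,-88],54,31,im=im)
im=read_camera('top');P=ring([570.5,-89],34,55,'top',im=im) if 0 else ring([570.5,-88],34,55,cam_='top',im=im); ring([570,-88],54,31,cam_='top',im=im)
```

```text
22.35 [ 570.46210285 -107.56700777  156.51330333] 82.0547094360435
ring [572.  -88.5] score 38.1
ring [570.  -88.5] score 39.9
ring [568.5 -86. ] score 23.6
ring [567.5 -86. ] score 20.4
```

View pics/l.png

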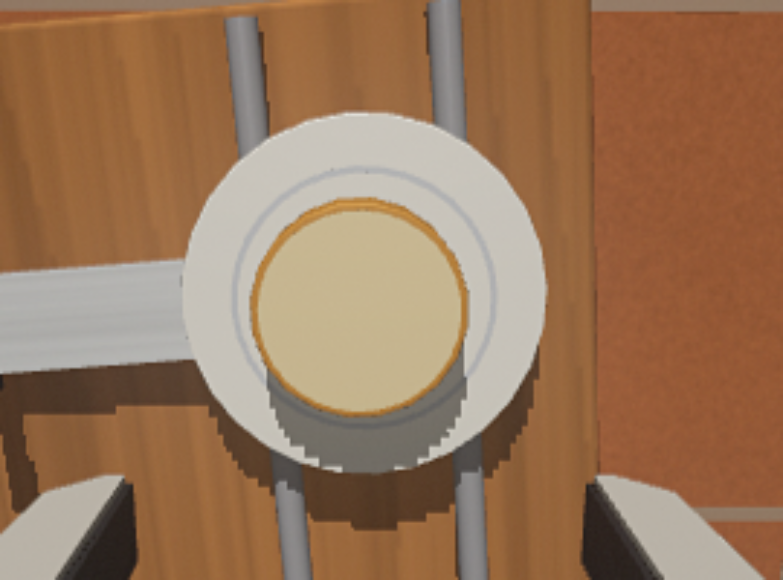

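The base sits in the middle of the plate; the fit puts it within 2 mm. Next is patty A.

Call:
arm_command(commands=[[[50, -1, 0, 0, 0, 0, 30], [110, -2, 0, 0, 0, 0, 30], [170, -3, 0, 0, 0, 0, 30], [215, -4.5, 30, 0, 0, 0, 30], [233, -4.5, 70, 0, 0, 0, 30], [233, -4.5, 76, 0, 0, 0, 30], [233, -4.5, 76, 0, 0, 0, 30], [233, -4.5, 76, 0, 0, 0, 30]]])

```text
time: 23.45
eef_pos: [566.7, 123.7, 82.2]
tool_rot: [[0.001, 1.0, 0.001], [1.0, -0.001, -0.0], [-0.0, 0.001, -1.0]]
force: [-0.1, -0.1, -0.1]
opening: 82.0
```

```bash
cat >> h.py <<'E'
def look(p,z,r=30,tz=15,span=14):
    for _ in range(3): read_camera('wrist')
    s=robot.read_state(); print(s['time'],s['eef_pos'].round(1),round(s['opening'],1)); c=ring(p,z,r,span); go([*c,tz],rot(0)); return c
E
python3 -c "
from h import *
look([566,125],28)"
```

```text
23.6 [566.5 124.   82. ] 82.4
ring [566.5 125.5] score 33.4
shift [ 1.4  0.  66.8] rot [ 0.1  0.  -0. ]
```

Call:
arm_command(commands=[[[1, 0, 20, 0, 0, 0, 30], [1, 0, 45, 0, 0, 0, 30], [1, 0, 60, 0, 0, 0, 30], [1, 0, 66, 0, 0, 0, 30], [1, 0, 66, 0, 0, 0, 30], [1, 0, 66, 0, 0, 0, 30], [1, 0, 66, 0, 0, 0, 120], [1, 0, 66, 0, 0, 0, 160]]])

```text
time: 24.65
eef_pos: [566.1, 125.9, 15.4]
tool_rot: [[-0.001, 1.0, 0.001], [1.0, 0.001, 0.0], [0.0, 0.001, -1.0]]
force: [-0.2, -0.1, 0.4]
opening: 66.7
```

Call:
arm_command(commands=[[[0, 0, 0, 0, 0, 0, 160], [0, 0, 0, 0, 0, 0, 160], [0, 0, 0, 0, 0, 0, 160], [0, 0, -10, 0, 0, 0, 160], [0, 0, -40, 0, 0, 0, 160], [0, 0, -80, 0, 0, 0, 160], [0, 0, -100, 0, 0, 0, 160], [0, 0, -100, 0, 0, 0, 160]]])

```text
time: 25.65
eef_pos: [566.5, 125.9, 116.1]
tool_rot: [[-0.0, 1.0, 0.002], [1.0, 0.0, 0.0], [0.0, 0.002, -1.0]]
force: [0.3, -0.4, -1.0]
opening: 59.0
```

Call:
arm_command(commands=[[[-20, 0, 0, 0, 0, 0, 160], [-55, 1, 0, 0, 0, 0, 160], [-95, 2, 0, 0, 0, 0, 160], [-135, 3, 0, 0, 0, 0, 160], [-175, 4, 0, 0, 0, 0, 160], [-205, 4.5, 0, 0, 0, 0, 160], [-213, 4.5, 0, 0, 0, 0, 160], [-213, 4.5, 0, 0, 0, 0, 160]]])

```text
time: 26.65
eef_pos: [569.9, -87.5, 114.2]
tool_rot: [[0.0, 1.0, -0.001], [1.0, -0.0, 0.001], [0.001, -0.001, -1.0]]
force: [0.3, 0.6, -0.8]
opening: 59.0
```

```bash
cat >> h.py <<'E'
def held(top,r=30,zt=0):
    "held disc: top = height of disc's top edge above TCP; zt = TCP height for placing"
    for _ in range(3): read_camera('wrist')
    s=robot.read_state(); e=s['eef_pos']; print(s['time'],e.round(1),round(s['opening'],1),s['force'].round(1)); h=ring(e,e[2]+top,r,8); print('off',h-e[:2]); go([571,-88,zt],rot(0))
E
python3 -c "
from h import *
held(13,30,57.5)"
```

```text
26.8 [570.5 -85.6 114.9] 59.0 [-1.1 -0.7  0.3]
ring [570.  -82.6] score 30.0
off [-0.5  3. ]
shift [-2.4  0.4 57.5] rot [ 0.  -0.   0.2]
```

Call:
arm_command(commands=[[[-1.5, 0.4, 15, 0, 0, 0, 160], [-3, 0.4, 30, 0, 0, 0, 160], [-3, 0.4, 45, 0, 0, 0, 160], [-3, 0.4, 53, 0, 0, 0, 160], [-3, 0.4, 57, 0, 0, 0, 160], [-3, 0.4, 57, 0, 0, 0, 160], [-3, 0.4, 57, 0, 0, 0, 160], [-3, 0.4, 57, 0, 0, 0, 160]]])

```text
time: 27.85
eef_pos: [571.1, -90.1, 58.3]
tool_rot: [[-0.001, 1.0, 0.0], [1.0, 0.001, -0.0], [-0.0, 0.0, -1.0]]
force: [0.1, 0.8, -0.4]
opening: 59.6
```

Call:
arm_command(commands=[[[0, 0, 0, 0, 0, 0, 80], [0, 0, 0, 0, 0, 0, 30], [0, 0, 0, 0, 0, 0, 30], [0, 0, -20, 0, 0, 0, 30], [0, 0, -60, 0, 0, 0, 30], [-10, 0, -100, 0, 0, 0, 30], [-20, 0, -115, 0, 0, 0, 30], [-20, 0, -115, 0, 0, 0, 30]]])

```text
time: 28.85
eef_pos: [571.6, -110.8, 175.1]
tool_rot: [[0.001, 1.0, 0.003], [1.0, -0.001, -0.001], [-0.001, 0.003, -1.0]]
force: [-0.6, 0.5, 0.3]
opening: 82.2
```

```bash
cat >> h.py <<'E'
def stack(z,r,nxt):
    for _ in range(3): read_camera('wrist')
    s=robot.read_state(); print(s['time'],s['eef_pos'].round(1)); im=read_camera('wrist'); ring([571,-88],34,55,6,im=im); ring([571,-88],z,r,12,im=im); go(nxt,rot(0)); return im
E
python3 -c "
from h import *
stack(70,30,[467,345,82])"
```

```text
29.0 [ 570.5 -109.7  172.7]
ring [572.  -88.5] score 38.0
ring [568.5 -91.5] score 40.0
shift [ 454.7 -102.7   90.8] rot [-0.1 -0.   0.1]
```

Call:
arm_command(commands=[[[50, -10, 0, 0, 0, 0, 30], [110, -25, 0, 0, 0, 0, 30], [170, -40, 0, 0, 0, 0, 30], [230, -55, 0, 0, 0, 0, 30], [290, -70, 0, 0, 0, 0, 30], [350, -85, 0, 0, 0, 0, 30], [410, -95, 20, 0, 0, 0, 30], [460, -103, 50, 0, 0, 0, 30]]])

```text
time: 30.05
eef_pos: [466.7, 352.8, 122.4]
tool_rot: [[-0.002, 1.0, 0.0], [1.0, 0.002, 0.001], [0.001, 0.0, -1.0]]
force: [0.6, -0.4, 0.7]
opening: 82.0
```

Call:
arm_command(commands=[[[0, 0, 40, 0, 0, 0, 30], [0, 0, 40, 0, 0, 0, 30], [0, 0, 40, 0, 0, 0, 30], [0, 0, 40, 0, 0, 0, 30], [0, 0, 40, 0, 0, 0, 30], [0, 0, 40, 0, 0, 0, 30], [0, 0, 40, 0, 0, 0, 30], [0, 0, 40, 0, 0, 0, 30]]])

```text
time: 31.05
eef_pos: [467.6, 349.8, 83.1]
tool_rot: [[-0.001, 1.0, 0.0], [1.0, 0.001, 0.0], [0.0, 0.0, -1.0]]
force: [0.5, 0.7, 0.9]
opening: 82.0
```

```bash
python3 -c "
from h import *
look([467,351],28)"
```

```text
31.2 [467.6 349.8  83. ] 82.1
ring [467.5 354. ] score 32.8
shift [ 4.1 -0.  68. ] rot [-0.   0.   0.1]
```

Call:
arm_command(commands=[[[4, 0, 20, 0, 0, 0, 30], [4, 0, 45, 0, 0, 0, 30], [4, 0, 60, 0, 0, 0, 30], [4, 0, 67.5, 0, 0, 0, 30], [4, 0, 67.5, 0, 0, 0, 30], [4, 0, 67.5, 0, 0, 0, 30], [4, 0, 67.5, 0, 0, 0, 120], [4, 0, 67.5, 0, 0, 0, 160]]])

```text
time: 32.25
eef_pos: [467.8, 353.9, 16.0]
tool_rot: [[-0.001, 1.0, 0.001], [1.0, 0.001, 0.0], [0.0, 0.001, -1.0]]
force: [0.1, -0.5, -0.4]
opening: 66.8
```

Call:
arm_command(commands=[[[0, 0, 0, 0, 0, 0, 160], [0, 0, 0, 0, 0, 0, 160], [0, 0, 0, 0, 0, 0, 160], [0, 0, -10, 0, 0, 0, 160], [0, 0, -40, 0, 0, 0, 160], [0, 0, -80, 0, 0, 0, 160], [0, 0, -120, 0, 0, 0, 160], [0, 0, -120, 0, 0, 0, 160]]])

```text
time: 33.25
eef_pos: [468.4, 355.0, 138.6]
tool_rot: [[-0.001, 1.0, 0.003], [1.0, 0.001, 0.003], [0.003, 0.003, -1.0]]
force: [0.3, 1.3, -1.4]
opening: 59.0
```

Call:
arm_command(commands=[[[-25, 6, 0, 0, 0, 0, 160], [-65, 16, 0, 0, 0, 0, 160], [-110, 26, 0, 0, 0, 0, 160], [-160, 38, 0, 0, 0, 0, 160], [-210, 50, 0, 0, 0, 0, 160], [-260, 62, 0, 0, 0, 0, 160], [-310, 74, 0, 0, 0, 0, 160], [-355, 85, 0, 0, 0, 0, 160]]])

```text
time: 34.25
eef_pos: [552.5, -3.2, 134.7]
tool_rot: [[-0.0, 1.0, -0.001], [1.0, 0.0, -0.0], [-0.0, -0.001, -1.0]]
force: [0.1, 0.4, -0.5]
opening: 58.7
```

Call:
arm_command(commands=[[[-40, 10, 0, 0, 0, 0, 160], [-65, 15, 0, 0, 0, 0, 160], [-80, 19, 0, 0, 0, 0, 160], [-87, 19, 0, 0, 0, 0, 160], [-87, 19, 0, 0, 0, 0, 160], [-87, 19, 0, 0, 0, 0, 160], [-87, 19, 0, 0, 0, 0, 160], [-87, 19, 0, 0, 0, 0, 160]]])

```text
time: 35.25
eef_pos: [572.0, -87.6, 135.6]
tool_rot: [[-0.002, 1.0, 0.0], [1.0, 0.002, -0.0], [-0.0, 0.0, -1.0]]
force: [-0.5, -0.5, -0.9]
opening: 59.4
```

```bash
python3 -c "
from h import *
held(13,30,73.5)"
```

```text
35.4 [572.  -87.9 135.6] 59.2 [-0.6  1.1 -1.3]
ring [571.5 -84.4] score 24.1
off [-0.5  3.5]
shift [ 0.  -1.  62.1] rot [0.  0.  0.1]
```

Call:
arm_command(commands=[[[0, -0.5, 15, 0, 0, 0, 160], [0, -0.5, 30, 0, 0, 0, 160], [0, -0.5, 45, 0, 0, 0, 160], [0, -0.5, 56, 0, 0, 0, 160], [0, -0.5, 61.5, 0, 0, 0, 160], [0, -0.5, 61.5, 0, 0, 0, 160], [0, -0.5, 61.5, 0, 0, 0, 160], [0, -0.5, 61.5, 0, 0, 0, 160]]])

```text
time: 36.45
eef_pos: [571.6, -88.1, 74.1]
tool_rot: [[-0.001, 1.0, 0.0], [1.0, 0.001, -0.0], [-0.0, 0.0, -1.0]]
force: [0.1, 0.7, -0.3]
opening: 59.4
```

Call:
arm_command(commands=[[[0, 0, 0, 0, 0, 0, 80], [0, 0, 0, 0, 0, 0, 30], [0, 0, 0, 0, 0, 0, 30], [0, 0, -20, 0, 0, 0, 30], [0, 0, -60, 0, 0, 0, 30], [-10, 0, -90, 0, 0, 0, 30], [-20, 0, -100, 0, 0, 0, 30], [-20, 0, -100, 0, 0, 0, 30]]])

```text
time: 37.45
eef_pos: [571.5, -109.3, 174.6]
tool_rot: [[0.001, 1.0, 0.001], [1.0, -0.001, -0.001], [-0.001, 0.001, -1.0]]
force: [-0.7, 0.5, -0.4]
opening: 81.8
```

```bash
python3 -c "
from h import *
stack(86,30,[567,343,82])"
```

```text
37.6 [ 570.9 -107.9  173.1]
ring [571.5 -88. ] score 38.0
ring [569. -88.] score 40.0
shift [450.7  -3.2  91.3] rot [-0.1 -0.   0.1]
```

Call:
arm_command(commands=[[[50, 0, 0, 0, 0, 0, 30], [110, -1, 0, 0, 0, 0, 30], [170, -2, 0, 0, 0, 0, 30], [230, -3, 0, 0, 0, 0, 30], [290, -3, 0, 0, 0, 0, 30], [350, -3, 0, 0, 0, 0, 30], [410, -3, 20, 0, 0, 0, 30], [452, -3, 50, 0, 0, 0, 30]]])

```text
time: 38.65
eef_pos: [567.2, 347.8, 123.4]
tool_rot: [[-0.003, 1.0, 0.0], [1.0, 0.003, 0.001], [0.001, 0.0, -1.0]]
force: [0.7, 0.5, -1.0]
opening: 82.2
```

Call:
arm_command(commands=[[[0, 0, 40, 0, 0, 0, 30], [0, 0, 40, 0, 0, 0, 30], [0, 0, 40, 0, 0, 0, 30], [0, 0, 40, 0, 0, 0, 30], [0, 0, 40, 0, 0, 0, 30], [0, 0, 40, 0, 0, 0, 30], [0, 0, 40, 0, 0, 0, 30], [0, 0, 40, 0, 0, 0, 30]]])

```text
time: 39.65
eef_pos: [568.1, 343.9, 84.1]
tool_rot: [[-0.001, 1.0, 0.0], [1.0, 0.001, -0.0], [-0.0, 0.0, -1.0]]
force: [-0.3, -0.3, 0.3]
opening: 81.7
```

```bash
python3 -c "
from h import *
look([567,345],26)"
```

```text
39.8 [568. 344.  84.] 82.3
ring [568. 347.] score 39.1
shift [ 3.1 -0.  68.9] rot [-0.   0.   0.1]
```

Call:
arm_command(commands=[[[3, 0, 20, 0, 0, 0, 30], [3, 0, 45, 0, 0, 0, 30], [3, 0, 60, 0, 0, 0, 30], [3, 0, 68.5, 0, 0, 0, 30], [3, 0, 68.5, 0, 0, 0, 30], [3, 0, 68.5, 0, 0, 0, 30], [3, 0, 68.5, 0, 0, 0, 120], [3, 0, 68.5, 0, 0, 0, 160]]])

```text
time: 40.85
eef_pos: [568.3, 347.0, 16.0]
tool_rot: [[-0.001, 1.0, 0.001], [1.0, 0.001, 0.0], [0.0, 0.001, -1.0]]
force: [-0.9, -0.3, -0.2]
opening: 66.4
```

Call:
arm_command(commands=[[[0, 0, 0, 0, 0, 0, 160], [0, 0, 0, 0, 0, 0, 160], [0, 0, 0, 0, 0, 0, 160], [0, 0, -10, 0, 0, 0, 160], [0, 0, -40, 0, 0, 0, 160], [0, 0, -80, 0, 0, 0, 160], [0, 0, -120, 0, 0, 0, 160], [0, 0, -130, 0, 0, 0, 160]]])

```text
time: 41.85
eef_pos: [568.7, 348.0, 148.5]
tool_rot: [[-0.001, 1.0, 0.003], [1.0, 0.001, 0.002], [0.002, 0.003, -1.0]]
force: [1.8, -0.4, -2.0]
opening: 59.5
```

Call:
arm_command(commands=[[[-25, 0, 0, 0, 0, 0, 160], [-65, 1, 0, 0, 0, 0, 160], [-110, 1, 0, 0, 0, 0, 160], [-160, 1, 0, 0, 0, 0, 160], [-210, 2, 0, 0, 0, 0, 160], [-260, 2, 0, 0, 0, 0, 160], [-310, 3, 0, 0, 0, 0, 160], [-350, 3, 0, 0, 0, 0, 160]]])

```text
time: 42.85
eef_pos: [570.7, -5.6, 144.7]
tool_rot: [[0.0, 1.0, -0.002], [1.0, -0.0, -0.001], [-0.001, -0.002, -1.0]]
force: [-0.2, -0.2, -1.3]
opening: 59.8
```

Call:
arm_command(commands=[[[-38, 1, 0, 0, 0, 0, 160], [-65, 1, 0, 0, 0, 0, 160], [-80, 1, 0, 0, 0, 0, 160], [-85, 1, 0, 0, 0, 0, 160], [-85, 1, 0, 0, 0, 0, 160], [-85, 1, 0, 0, 0, 0, 160], [-85, 1, 0, 0, 0, 0, 160], [-85, 1, 0, 0, 0, 0, 160]]])

```text
time: 43.85
eef_pos: [572.5, -87.6, 145.6]
tool_rot: [[-0.002, 1.0, 0.0], [1.0, 0.002, 0.0], [0.0, 0.0, -1.0]]
force: [0.2, -1.2, 0.3]
opening: 59.2
```

```bash
python3 -c "
from h import *
held(11,30,89.5)"
```

```text
44.0 [572.5 -87.9 145.5] 59.1 [-0.8  0.8 -0.7]
ring [571.5 -84.4] score 30.7
off [-1.   3.5]
shift [ 0.  -1.5 56. ] rot [-0.   0.   0.1]
```

Call:
arm_command(commands=[[[0, -0.5, 15, 0, 0, 0, 160], [0, -0.5, 30, 0, 0, 0, 160], [0, -0.5, 42, 0, 0, 0, 160], [0, -0.5, 50, 0, 0, 0, 160], [0, -0.5, 55.5, 0, 0, 0, 160], [0, -0.5, 55.5, 0, 0, 0, 160], [0, -0.5, 55.5, 0, 0, 0, 160], [0, -0.5, 55.5, 0, 0, 0, 160]]])

```text
time: 45.05
eef_pos: [572.1, -88.1, 90.2]
tool_rot: [[-0.001, 1.0, 0.0], [1.0, 0.001, -0.0], [-0.0, 0.0, -1.0]]
force: [-0.1, 0.1, -1.2]
opening: 59.1
```

Call:
arm_command(commands=[[[0, 0, 0, 0, 0, 0, 80], [0, 0, 0, 0, 0, 0, 30], [0, 0, 0, 0, 0, 0, 30], [0, 0, -20, 0, 0, 0, 30], [0, 0, -60, 0, 0, 0, 30], [-10, 0, -90, 0, 0, 0, 30], [-20, 0, -100, 0, 0, 0, 30], [-20, 0, -100, 0, 0, 0, 30]]])

```text
time: 46.05
eef_pos: [572.0, -109.3, 190.5]
tool_rot: [[0.001, 1.0, 0.001], [1.0, -0.001, -0.001], [-0.001, 0.001, -1.0]]
force: [-0.2, -0.2, -0.4]
opening: 82.5
```

```bash
python3 -c "
from h import *
stack(100,30,[463.5,227,82])"
```

```text
46.2 [ 571.4 -107.9  189.1]
ring [572.  -88.5] score 38.1
ring [569.5 -88. ] score 40.0
shift [ 334.8 -107.3  107.4] rot [-0.1 -0.   0.1]
```

Call:
arm_command(commands=[[[40, -12, 0, 0, 0, 0, 30], [90, -28, 0, 0, 0, 0, 30], [140, -45, 0, 0, 0, 0, 30], [190, -62, 0, 0, 0, 0, 30], [240, -78, 0, 0, 0, 0, 30], [290, -95, 0, 0, 0, 0, 30], [325, -107, 30, 0, 0, 0, 30], [336, -107, 67, 0, 0, 0, 30]]])

```text
time: 47.25
eef_pos: [463.5, 231.1, 122.4]
tool_rot: [[-0.005, 1.0, 0.001], [1.0, 0.005, 0.002], [0.002, 0.001, -1.0]]
force: [0.4, -1.4, 0.5]
opening: 82.2
```

Call:
arm_command(commands=[[[0, 0, 40, 0, 0, 0, 30], [0, 0, 40, 0, 0, 0, 30], [0, 0, 40, 0, 0, 0, 30], [0, 0, 40, 0, 0, 0, 30], [0, 0, 40, 0, 0, 0, 30], [0, 0, 40, 0, 0, 0, 30], [0, 0, 40, 0, 0, 0, 30], [0, 0, 40, 0, 0, 0, 30]]])

```text
time: 48.25
eef_pos: [464.7, 227.8, 83.1]
tool_rot: [[-0.001, 1.0, 0.0], [1.0, 0.001, 0.0], [0.0, 0.0, -1.0]]
force: [-0.4, 0.1, -0.4]
opening: 82.3
```

```bash
python3 -c "
from h import *
look([463.5,228.5],26)"
```

```text
48.4 [464.7 227.9  83. ] 81.8
ring [463.5 229.5] score 39.1
shift [ 1.6 -1.2 68. ] rot [-0.   0.   0.1]
```

Call:
arm_command(commands=[[[1.5, -1, 20, 0, 0, 0, 30], [1.5, -1, 45, 0, 0, 0, 30], [1.5, -1, 60, 0, 0, 0, 30], [1.5, -1, 67.5, 0, 0, 0, 30], [1.5, -1, 67.5, 0, 0, 0, 30], [1.5, -1, 67.5, 0, 0, 0, 30], [1.5, -1, 67.5, 0, 0, 0, 120], [1.5, -1, 67.5, 0, 0, 0, 160]]])

```text
time: 49.45
eef_pos: [463.9, 229.3, 15.9]
tool_rot: [[-0.001, 1.0, 0.001], [1.0, 0.001, 0.0], [0.0, 0.001, -1.0]]
force: [-0.4, -0.4, -0.2]
opening: 66.6
```

Call:
arm_command(commands=[[[0, 0, 0, 0, 0, 0, 160], [0, 0, 0, 0, 0, 0, 160], [0, 0, 0, 0, 0, 0, 160], [0, 0, -10, 0, 0, 0, 160], [0, 0, -40, 0, 0, 0, 160], [0, 0, -80, 0, 0, 0, 160], [0, 0, -120, 0, 0, 0, 160], [0, 0, -145, 0, 0, 0, 160]]])

```text
time: 50.45
eef_pos: [463.6, 229.6, 162.7]
tool_rot: [[-0.001, 1.0, 0.001], [1.0, 0.001, 0.001], [0.001, 0.001, -1.0]]
force: [-0.5, 0.3, -0.6]
opening: 59.3
```

Call:
arm_command(commands=[[[-20, 7, 0, 0, 0, 0, 160], [-55, 19, 0, 0, 0, 0, 160], [-95, 32, 0, 0, 0, 0, 160], [-140, 48, 0, 0, 0, 0, 160], [-185, 63, 0, 0, 0, 0, 160], [-230, 78, 0, 0, 0, 0, 160], [-265, 90, 0, 0, 0, 0, 160], [-290, 99, 0, 0, 0, 0, 160]]])

```text
time: 51.45
eef_pos: [562.9, -62.5, 160.7]
tool_rot: [[0.001, 1.0, -0.001], [1.0, -0.001, 0.0], [0.0, -0.001, -1.0]]
force: [-1.2, 0.3, 0.0]
opening: 59.2
```

Call:
arm_command(commands=[[[-15, 5, 0, 0, 0, 0, 160], [-24, 9, 0, 0, 0, 0, 160], [-27.5, 9, 0, 0, 0, 0, 160], [-27.5, 9, 0, 0, 0, 0, 160], [-27.5, 9, 0, 0, 0, 0, 160], [-27.5, 9, 0, 0, 0, 0, 160], [-27.5, 9, 0, 0, 0, 0, 160], [-27.5, 9, 0, 0, 0, 0, 160]]])

```text
time: 52.45
eef_pos: [572.0, -88.0, 160.5]
tool_rot: [[-0.001, 1.0, -0.0], [1.0, 0.001, -0.0], [-0.0, -0.0, -1.0]]
force: [-0.1, 0.2, -0.1]
opening: 59.1
```

```bash
python3 -c "
from h import *
held(11,30,104)"
```

```text
52.6 [572.  -88.  160.5] 59.3 [ 0.1  0.3 -0.4]
ring [571. -85.] score 31.1
off [-1.  3.]
shift [ 0.1 -1.  56.5] rot [-0.   0.   0.1]
```

Call:
arm_command(commands=[[[0, 0, 15, 0, 0, 0, 160], [0, 0, 30, 0, 0, 0, 160], [0, 0, 43, 0, 0, 0, 160], [0, 0, 51, 0, 0, 0, 160], [0, 0, 56.5, 0, 0, 0, 160], [0, 0, 56.5, 0, 0, 0, 160], [0, 0, 56.5, 0, 0, 0, 160], [0, 0, 56.5, 0, 0, 0, 160]]])

```text
time: 53.65
eef_pos: [572.1, -88.1, 104.2]
tool_rot: [[-0.001, 1.0, 0.0], [1.0, 0.001, -0.0], [-0.0, 0.0, -1.0]]
force: [0.4, -0.6, -0.2]
opening: 59.3
```

Call:
arm_command(commands=[[[0, 0, 0, 0, 0, 0, 80], [0, 0, 0, 0, 0, 0, 30], [0, 0, 0, 0, 0, 0, 30], [0, 0, -20, 0, 0, 0, 30], [0, 0, -60, 0, 0, 0, 30], [-10, 0, -90, 0, 0, 0, 30], [-20, 0, -100, 0, 0, 0, 30], [-20, 0, -100, 0, 0, 0, 30]]])

```text
time: 54.65
eef_pos: [572.0, -109.3, 204.5]
tool_rot: [[0.001, 1.0, 0.001], [1.0, -0.001, -0.001], [-0.001, 0.001, -1.0]]
force: [0.1, 1.2, -0.5]
opening: 81.9
```

```bash
python3 -c "
from h import *
stack(114,30,[573.5,234,82])"
```

```text
54.8 [ 571.4 -107.9  203.1]
ring [571.5 -88.5] score 38.2
ring [571. -90.] score 33.1
shift [341.7   2.7 121.2] rot [-0.1 -0.   0.1]
```

Call:
arm_command(commands=[[[40, 0, 0, 0, 0, 0, 30], [90, 1, 0, 0, 0, 0, 30], [140, 2, 0, 0, 0, 0, 30], [190, 2, 0, 0, 0, 0, 30], [240, 2, 0, 0, 0, 0, 30], [290, 2, 0, 0, 0, 0, 30], [330, 2, 40, 0, 0, 0, 30], [342, 2, 81, 0, 0, 0, 30]]])

```text
time: 55.85
eef_pos: [572.7, 237.9, 121.8]
tool_rot: [[-0.005, 1.0, 0.0], [1.0, 0.005, 0.002], [0.002, 0.0, -1.0]]
force: [1.0, -0.2, -0.7]
opening: 81.8
```

Call:
arm_command(commands=[[[0, 0, 40, 0, 0, 0, 30], [0, 0, 40, 0, 0, 0, 30], [0, 0, 40, 0, 0, 0, 30], [0, 0, 40, 0, 0, 0, 30], [0, 0, 40, 0, 0, 0, 30], [0, 0, 40, 0, 0, 0, 30], [0, 0, 40, 0, 0, 0, 30], [0, 0, 40, 0, 0, 0, 30]]])

```text
time: 56.85
eef_pos: [573.7, 233.9, 83.1]
tool_rot: [[-0.001, 1.0, 0.0], [1.0, 0.001, -0.0], [-0.0, 0.0, -1.0]]
force: [-0.4, 0.3, 0.2]
opening: 82.4
```

```bash
python3 -c "
from h import *
c=look([573.5,235],30,31)
im=read_camera('wrist'); cv2.imwrite('pics/m.png',cv2.resize(im,(800,600))[:,:,::-1]); print(w2px('wrist',[*c,30])*1.5625)"
```

```text
57.0 [573.7 233.9  83. ] 81.8
ring [574. 238.] score 26.7
shift [ 4.   0.4 68. ] rot [-0.  -0.   0.1]
[398.49414454 316.88955654]
```

View pics/m.png

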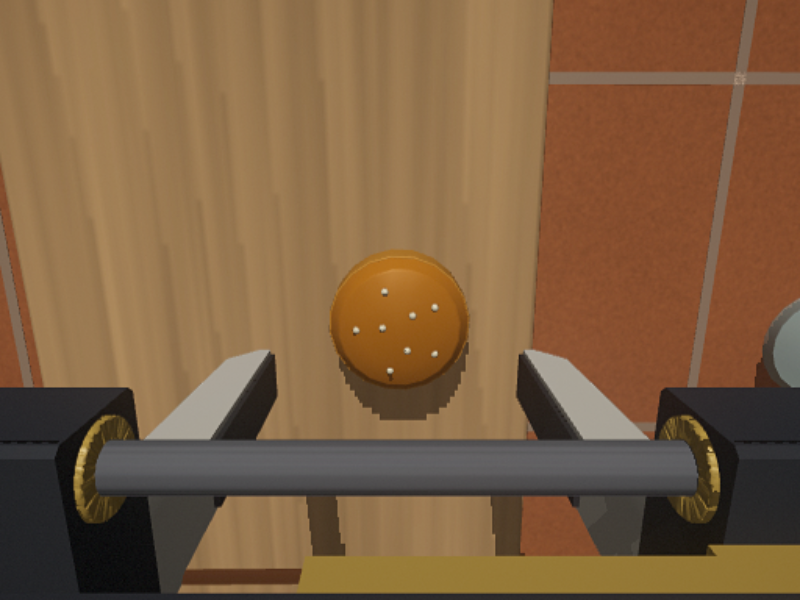

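The bun top fills (330–469, 250–387), centred near (399.5,319.5), dome up. The fit says y=238 and my reading says 237, so I'll use 237.

Call:
arm_command(commands=[[[3, 0, 20, 0, 0, 0, 30], [3, 0, 45, 0, 0, 0, 30], [3, 0, 60, 0, 0, 0, 30], [3, 0, 67.5, 0, 0, 0, 30], [3, 0, 67.5, 0, 0, 0, 30], [3, 0, 67.5, 0, 0, 0, 30], [3, 0, 67.5, 0, 0, 0, 120], [3, 0, 67.5, 0, 0, 0, 160]]])

```text
time: 58.1
eef_pos: [573.9, 236.9, 16.0]
tool_rot: [[-0.001, 1.0, 0.001], [1.0, 0.001, 0.0], [0.0, 0.001, -1.0]]
force: [0.2, 0.2, 0.3]
opening: 66.8
```

Call:
arm_command(commands=[[[0, 0, 0, 0, 0, 0, 160], [0, 0, 0, 0, 0, 0, 160], [0, 0, 0, 0, 0, 0, 160], [0, 0, -10, 0, 0, 0, 160], [0, 0, -40, 0, 0, 0, 160], [0, 0, -80, 0, 0, 0, 160], [0, 0, -125, 0, 0, 0, 160], [0, 0, -160, 0, 0, 0, 160]]])

```text
time: 59.1
eef_pos: [573.5, 237.2, 177.6]
tool_rot: [[-0.001, 1.0, 0.0], [1.0, 0.001, 0.001], [0.001, 0.0, -1.0]]
force: [1.3, 0.0, -0.4]
opening: 61.3
```

Call:
arm_command(commands=[[[-20, 0, 0, 0, 0, 0, 160], [-55, 0, 0, 0, 0, 0, 160], [-95, 0, 0, 0, 0, 0, 160], [-140, 0, 0, 0, 0, 0, 160], [-185, 0, 0, 0, 0, 0, 160], [-230, 0, 0, 0, 0, 0, 160], [-270, -1, 0, 0, 0, 0, 160], [-298, -1, 0, 0, 0, 0, 160]]])

```text
time: 60.1
eef_pos: [571.5, -64.4, 174.2]
tool_rot: [[0.001, 1.0, -0.003], [1.0, -0.001, -0.001], [-0.001, -0.003, -1.0]]
force: [0.0, 0.6, -1.1]
opening: 61.3
```

Call:
arm_command(commands=[[[-15, -0.5, 0, 0, 0, 0, 160], [-24, -0.5, 0, 0, 0, 0, 160], [-26.5, -0.5, 0, 0, 0, 0, 160], [-26.5, -0.5, 0, 0, 0, 0, 160], [-26.5, -0.5, 0, 0, 0, 0, 160], [-26.5, -0.5, 0, 0, 0, 0, 160], [-26.5, -0.5, 0, 0, 0, 0, 160], [-26.5, -0.5, 0, 0, 0, 0, 160]]])

```text
time: 61.1
eef_pos: [572.5, -87.5, 175.5]
tool_rot: [[-0.001, 1.0, -0.0], [1.0, 0.001, -0.0], [-0.0, -0.0, -1.0]]
force: [-0.4, -0.3, -0.4]
opening: 61.5
```

```bash
python3 -c "
from h import *
held(15,31,118)"
```

```text
61.25 [572.5 -87.6 175.5] 61.6 [-0.3  0.1 -0.6]
ring [573.  -85.1] score 28.6
off [0.5 2.5]
shift [-0.4 -1.5 57.5] rot [-0.  0.  0.]
```

Call:
arm_command(commands=[[[-1, -0.5, 15, 0, 0, 0, 160], [-1, -0.5, 30, 0, 0, 0, 160], [-1, -0.5, 43, 0, 0, 0, 160], [-1, -0.5, 52, 0, 0, 0, 160], [-1, -0.5, 57.5, 0, 0, 0, 160], [-1, -0.5, 57.5, 0, 0, 0, 160], [-1, -0.5, 57.5, 0, 0, 0, 160], [-1, -0.5, 57.5, 0, 0, 0, 160]]])

```text
time: 62.3
eef_pos: [572.0, -88.6, 118.1]
tool_rot: [[-0.001, 1.0, 0.0], [1.0, 0.001, -0.0], [-0.0, 0.0, -1.0]]
force: [0.4, -0.3, -0.3]
opening: 61.5
```

Call:
arm_command(commands=[[[0, 0, 0, 0, 0, 0, 80], [0, 0, 0, 0, 0, 0, 30], [0, 0, 0, 0, 0, 0, 30], [0, 0, -20, 0, 0, 0, 30], [0, 0, -60, 0, 0, 0, 30], [-10, 0, -100, 0, 0, 0, 30], [-20, 0, -110, 0, 0, 0, 30], [-20, 0, -110, 0, 0, 0, 30]]])

```text
time: 63.3
eef_pos: [572.0, -109.7, 228.7]
tool_rot: [[0.001, 1.0, 0.001], [1.0, -0.001, -0.001], [-0.001, 0.001, -1.0]]
force: [0.1, -0.3, -0.0]
opening: 82.2
```

```bash
python3 -c "
from h import *
stack(132,31,[446,-96.5,230])
im=stack(34,55,[446,-96.5,230])
u,v=w2px('scene',[570,-88,90]).astype(int); print(u,v)
b=read_camera('scene'); A=cv2.resize(b[v-50:v+50,u-65:u+65],(400,308),interpolation=2)
B=cv2.resize(im[90:290,120:380],(400,308))
cv2.imwrite('pics/n.png',np.hstack([A,B])[:,:,::-1])"
```

```text
63.45 [ 571.3 -108.4  227. ]
ring [571.5 -90.5] score 34.0
ring [570.5 -86. ] score 34.0
shift [  11.9 -125.4   -2.8] rot [-0.1 -0.   0.1]
63.65 [ 571.7 -108.1  227.3]
ring [571.5 -90.5] score 33.8
ring [571.5 -90.5] score 33.8
shift [  11.9 -125.8   -2.5] rot [-0.1 -0.   0.1]
223 174
```

View pics/n.png

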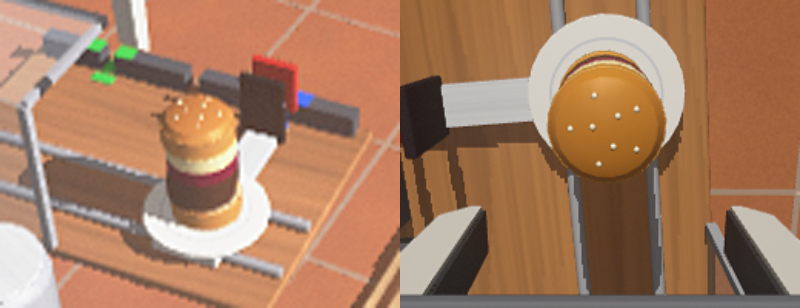

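The stack is neat and upright in both views, dome up. Next, back to the lever.

```bash
python3 -c "
from h import *
R=rot(3.8,15); t=np.array([440,-95.5,64.]); pre=t-90*R[:,2]; print(pre)
go([*pre[:2],227],R); go(pre,R,(np.array([*pre[:2],227]),R)); go(pre,R)"
```

```text
[416.75749791 -97.04376529 150.93332437]
shift [  11.4 -155.1    0.7] rot [-15.    0.5  -3.7]
shift [ -0.  -19.7  73.5] rot [0. 0. 0.]
shift [  11.4 -155.    76.7] rot [-15.    0.5  -3.7]
```

Call:
arm_command(commands=[[[3, -40, 0, 0, 0, 0, 80], [8, -90, 0, -5, 0, -1, 80], [11, -130, 0, -10, 0.3, -2.5, 80], [11, -155, 10, -15, 0.5, -3.7, 80], [11, -155, 45, -15, 0.5, -3.7, 80], [11, -155, 76.5, -15, 0.5, -3.7, 80], [11, -155, 76.5, -15, 0.5, -3.7, 80], [11, -155, 76.5, -15, 0.5, -3.7, 80]]])

```text
time: 64.75
eef_pos: [417.6, -96.6, 152.2]
tool_rot: [[-0.068, 0.963, 0.259], [0.998, 0.066, 0.018], [0.0, 0.26, -0.966]]
force: [0.8, -0.3, -0.7]
opening: 63.7
```

```bash
python3 -c "
from h import *
for _ in range(4): im=read_camera('wrist')
s=robot.read_state(); print(s['eef_pos'],s['opening']); R=rot(3.8,15); go([440,-95.5,64],R)"
```

```text
[417.35872012 -98.15753841 152.34320933] 63.65987948781411
shift [ 1.2 -1.  91.2] rot [ 0.1  0.  -0.1]
```

Call:
arm_command(commands=[[[1, -1, 15, 0, 0, 0, 80], [1, -1, 35, 0, 0, 0, 80], [1, -1, 55, 0, 0, 0, 80], [1, -1, 75, 0, 0, 0, 80], [1, -1, 88, 0, 0, 0, 80], [1, -1, 91, 0, 0, 0, 80], [1, -1, 91, 0, 0, 0, 80], [1, -1, 91, 0, 0, 0, 80]]])

```text
time: 65.95
eef_pos: [439.6, -95.6, 64.1]
tool_rot: [[-0.065, 0.964, 0.259], [0.998, 0.063, 0.016], [-0.001, 0.26, -0.966]]
force: [-0.6, 0.2, -0.2]
opening: 63.9
```

Call:
arm_command(commands=[[[0, 3, 0, 0, 0, 0, 140], [0, 6, 0, 0, 0, 0, 170], [0, 6, 0, 0, 0, 0, 210], [0, 6, 0, 0, 0, 0, 255], [0, 6, 0, 0, 0, 0, 255], [0, 6, 0, 0, 0, 0, 255], [0, 6, 0, 0, 0, 0, 255], [0, 6, 0, 0, 0, 0, 255]]])

```text
time: 66.95
eef_pos: [446.0, -94.7, 65.1]
tool_rot: [[-0.066, 0.964, 0.259], [0.998, 0.064, 0.017], [0.0, 0.26, -0.966]]
force: [5.2, 1.2, -1.2]
opening: 28.5
```

```bash
python3 -c "
from h import *
s=robot.read_state(); print(s['eef_pos'],s['opening'],s['force'])
"
```

```text
[445.99746753 -94.66568028  65.10262539] 28.487698652293506 [ 5.23974609  1.15086005 -1.241772  ]
```

Squeezed. I'll start the return slide gently and check it along the way.

Call:
arm_command(commands=[[[-1, 0, 0, 0, 0, 0, 255], [-4, 0, 0, 0, 0, 0, 255], [-9, 0, 0, 0, 0, 0, 255], [-15, 0, 0, 0, 0, 0, 255], [-22, 0, 0, 0, 0, 0, 255], [-29, 0, 0, 0, 0, 0, 255], [-36, 0, 0, 0, 0, 0, 255], [-43, 0, 0, 0, 0, 0, 255]]])

```text
time: 67.95
eef_pos: [449.4, -137.5, 65.2]
tool_rot: [[-0.067, 0.963, 0.26], [0.998, 0.064, 0.018], [0.001, 0.261, -0.965]]
force: [8.1, 3.1, -5.0]
opening: 28.2
```

Call:
arm_command(commands=[[[-7, 0, 0, 0, 0, 0, 255], [-14, 0, 0, 0, 0, 0, 255], [-21, 0, 0, 0, 0, 0, 255], [-28, 0, 0, 0, 0, 0, 255], [-35, 0, 0, 0, 0, 0, 255], [-40, 0, 0, 0, 0, 0, 255], [-43, 0, 0, 0, 0, 0, 255], [-43, 0, 0, 0, 0, 0, 255]]])

```text
time: 68.95
eef_pos: [452.8, -180.8, 65.2]
tool_rot: [[-0.066, 0.963, 0.261], [0.998, 0.064, 0.017], [-0.0, 0.261, -0.965]]
force: [10.6, 1.2, -7.8]
opening: 28.7
```

```bash
python3 -c "
from h import *
for _ in range(3): im=read_camera('wrist')
s=robot.read_state(); print(s['time'],s['eef_pos'],s['opening'],s['force'])
A=cv2.resize(im,(400,300)); b=read_camera('scene'); B=cv2.resize(b[90:240,130:330],(400,300),interpolation=2)
cv2.imwrite('pics/o.png',np.hstack([A,B])[:,:,::-1])"
```

```text
69.1 [ 452.81391294 -180.76967584   65.1711432 ] 28.39119575214818 [10.34939158  0.15673737 -7.93734448]
```

View pics/o.png

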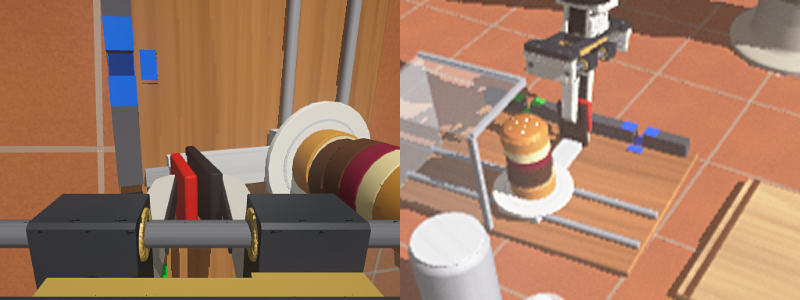

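The wrist view shows both tabs still held without slip. The scene view shows the stack upright as it enters the guard. Continuing.

Call:
arm_command(commands=[[[-1, 0, 0, 0, 0, 0, 255], [-4, 0.2, 0, 0, 0, 0, 255], [-9, 0.4, 0, 0, 0, 0, 255], [-15, 0.6, 0, 0, 0, 0, 255], [-22, 0.8, 0, 0, 0, 0, 255], [-29, 1, 0, 0, 0, 0, 255], [-36, 1, 0, 0, 0, 0, 255], [-43, 1, 0, 0, 0, 0, 255]]])

```text
time: 70.15
eef_pos: [456.1, -222.7, 65.2]
tool_rot: [[-0.068, 0.963, 0.26], [0.998, 0.065, 0.019], [0.002, 0.26, -0.965]]
force: [8.8, 3.0, -8.5]
opening: 28.1
```

Call:
arm_command(commands=[[[-7, 0.2, 0, 0, 0, 0, 255], [-14, 0.4, 0, 0, 0, 0, 255], [-21, 0.5, 0, 0, 0, 0, 255], [-28, 0.5, 0, 0, 0, 0, 255], [-35, 0.5, 0, 0, 0, 0, 255], [-42, 0.5, 0, 0, 0, 0, 255], [-48, 0.5, 0, 0, 0, 0, 255], [-53, 0.5, 0, 0, 0, 0, 255]]])

```text
time: 71.15
eef_pos: [460.4, -275.3, 65.3]
tool_rot: [[-0.068, 0.963, 0.261], [0.998, 0.065, 0.02], [0.002, 0.261, -0.965]]
force: [11.2, 2.1, -9.9]
opening: 28.5
```

Call:
arm_command(commands=[[[-3, 0, 0, 0, 0, 0, 255], [-5, 0, 0, 0, 0, 0, 255], [-6.5, 0, 0, 0, 0, 0, 255], [-7.5, 0, 0, 0, 0, 0, 255], [-7.5, 0, 0, 0, 0, 0, 255], [-7.5, 0, 0, 0, 0, 0, 255], [-7.5, 0, 0, 0, 0, 0, 255], [-7.5, 0, 0, 0, 0, 0, 255]]])

```text
time: 72.15
eef_pos: [461.0, -282.8, 65.3]
tool_rot: [[-0.068, 0.963, 0.261], [0.998, 0.065, 0.02], [0.002, 0.261, -0.965]]
force: [12.0, 2.1, -11.0]
opening: 28.8
```

```bash
python3 -c "
from h import *
im=read_camera('wrist')
s=robot.read_state(); print(s['time'],s['eef_pos'],s['opening'],s['force'])
A=cv2.resize(im,(400,300)); d=cv2.resize(cv2.imread('pics/d.png'),(400,300)); 
cv2.imwrite('pics/p.png',np.hstack([A[:,:,::-1],d]))"
```

```text
72.2 [ 460.95694936 -282.76669923   65.26428769] 28.30018167160501 [ 11.33128422   1.25840351 -11.05471347]
```

View pics/p.png

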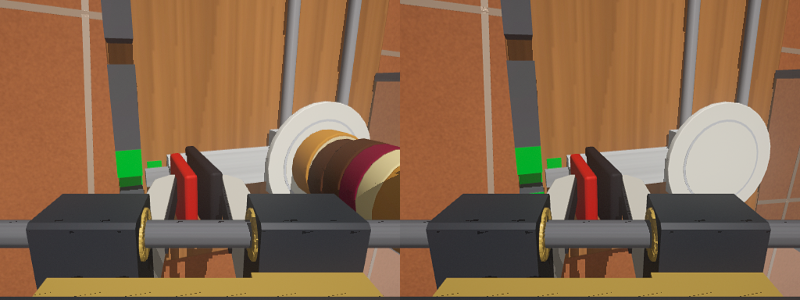

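Call:
arm_command(commands=[[[-0.5, 0, 0, 0, 0, 0, 255], [-1.2, 0, 0, 0, 0, 0, 255], [-1.2, 0, 0, 0, 0, 0, 255], [-1.2, 0, 0, 0, 0, 0, 255], [-1.2, 0, 0, 0, 0, 0, 255], [-1.2, 0, 0, 0, 0, 0, 255], [-1.2, 0, 0, 0, 0, 0, 255], [-1.2, 0, 0, 0, 0, 0, 255]]])

```text
time: 73.2
eef_pos: [461.0, -283.8, 65.3]
tool_rot: [[-0.068, 0.963, 0.261], [0.998, 0.065, 0.02], [0.002, 0.262, -0.965]]
force: [11.0, 1.6, -11.2]
opening: 28.5
```

Call:
arm_command(commands=[[[0, -1, 0, 0, 0, 0, 200], [0, -3, 0, 0, 0, 0, 170], [0, -5, 0, 0, 0, 0, 150], [0, -5, 0, 0, 0, 0, 130], [0, -5, 0, 0, 0, 0, 110], [0, -5, 0, 0, 0, 0, 90], [0, -5, 0, 0, 0, 0, 80], [0, -5, 0, 0, 0, 0, 80]]])

```text
time: 74.2
eef_pos: [454.2, -285.5, 63.9]
tool_rot: [[-0.066, 0.964, 0.258], [0.998, 0.063, 0.017], [0.0, 0.259, -0.966]]
force: [-0.8, 0.1, -0.0]
opening: 63.5
```

```bash
python3 -c "
from h import *
im=read_camera('wrist')
s=robot.read_state(); print(s['time'],s['eef_pos'],s['opening'],s['force'])
A=cv2.resize(im[150:330,140:340],(600,540),interpolation=2) 
cv2.imwrite('pics/q.png',A[:,:,::-1])"
```

```text
74.25 [ 454.34574878 -285.37748449   63.91894386] 63.812688341782945 [-0.27764936 -0.23463265 -0.18422677]
```

View pics/q.png

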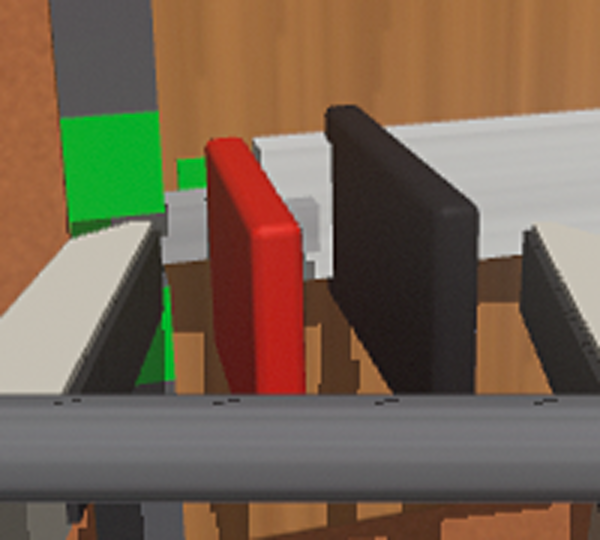

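Red sits at (275,230) and black at (455,210). At the tab's own scale that is about 29 mm apart, so the lever is fully out and the pawl is in the green notch. Withdrawing.

Call:
arm_command(commands=[[[0, 0, -15, 0, 0, 0, 80], [0, 0, -35, 0, 0, 0, 80], [0, 0, -65, 0, 0, 0, 80], [0, 0, -100, 0, 0, 0, 80], [0, 0, -140, 0, 0, 0, 80], [0, 0, -180, 7, 0, 0, 80], [0, 0, -180, 15, 0, 0, 80], [0, 0, -180, 15, 0, 0, 80]]])

```text
time: 75.25
eef_pos: [410.0, -287.9, 238.4]
tool_rot: [[-0.068, 0.998, 0.002], [0.998, 0.068, 0.0], [-0.0, 0.002, -1.0]]
force: [-0.8, 0.2, -0.1]
opening: 63.4
```

```bash
python3 -c "
from h import *
for _ in range(6): im=read_camera('wrist')
s=robot.read_state(); print(s['time'],s['eef_pos'],s['force'])
b=read_camera('scene'); A=cv2.resize(im[90:280,150:450],(400,253)); B=cv2.resize(b[100:226,90:290],(400,253),interpolation=2)
cv2.imwrite('pics/r.png',np.hstack([A,B])[:,:,::-1]); plate=ring([587,-278],34,55,im=im); ring([586,-278],132,31,im=im)
f=lambda z:print(w2px('wrist',[587,-278,z]))
"
```

```text
75.55 [ 406.88623546 -288.5802704   237.27815627] [ 0.0031818  -0.56993937  0.24738252]
ring [ 586.5 -277. ] score 30.4
ring [ 586.5 -280. ] score 25.4
```

View pics/r.png

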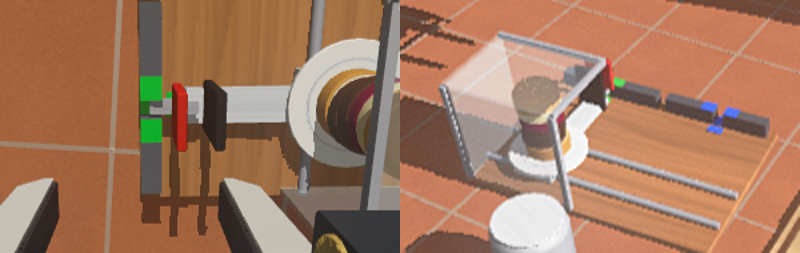

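The pawl is between the green marks at (152,110) with the lever out, and the stack stands upright under the guard. The plate is back at (586.5,-277), against (586.9,-277.7) at the start. Handing in.

```bash
python3 -c "
from h import *
print(robot.job_done())"
```

```text
the job is handed in; nothing more can be done
None
```

The burger is built on the plate and back in the green notch under the guard. I handed the job in at about 76 s of the 210 s.

**What I did:** I slid the carrier to the blue notch and let it latch. The stack is bun base, both patties, beetroot, haloumi, then the bun top, dome up; all four fillings were there. I then squeezed the lever again, slid the loaded plate back and let go. I did not touch the canister, tumbler, dispenser or scraper.

**Last checks:**
- **Latch:** The pawl sits between the green marks with the lever fully out. The plate is within about 1 mm of where it was at the start.
- **Stack:** It stands upright, with its pieces within about 3 mm of the plate's centre. The lower patty is the furthest off, about 3 mm sideways.
- **Arm:** It was clear of everything, with no force on the wrist.

**What went wrong or disagreed:**
- **Slip:** The lever tabs slipped about 20 mm in the grip on the way out, so I regripped between notches and finished the slide. The return slide did not slip.
- **Held pieces:** The camera fits put most of the held fillings and the bun top 2.5 to 3.5 mm off the grip's centre. After release they were within 0 to 2 mm sideways, so I trusted those readings.
- **Camera bias:** After placing, the wrist camera put the lower four pieces 2 to 3.5 mm nearer the robot than the plate's centre. The top camera said 1 mm for the bun base, so part of that may be calibration.

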